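# Fit the barbed elbows to the clamped air manifold

### The arm

A 6-joint arm with a two-finger parallel gripper is mounted at the origin on a cart in front of the work surface, level with it; the furniture and walls round the work are solid. World frame = base frame: x ahead of the robot, y to its left, z up, the work surface at z = 0. Lengths are in m, angles in rad, forces in N, time in s.
With the tool pointing down it reaches from about 0.325 to 1 m from the base axis. Payload 5.1 kg.
Tool frame: the origin (TCP) lies between the finger pads; the fingertips stand 14 mm ahead of it and the grasp point (between the pads) lies 5 mm behind it; z points along the fingers, y is the line along which they close (so a half turn about z gives the same grasp; the last joint's range is limited). The gripper opens to 85 mm and grips with 20 to 120 N. Pads are 22 mm wide; open, the fingers measure 114 mm over their backs; the gripper's body (76 mm by 85 mm) begins 54 mm behind the grasp point. The pads swing forward as they close: fully open they stand 13 mm farther back than shut.
Start: joints at [-1.245, 0.124, 1.65, -0, 1.367, -0.083], TCP at [0.258, -0.596, 0.245] pointing down, gripper open.
Joint ranges: [-2.61, 2.61], [-1.02, 2.33], [0.03, 2.71], [-1.35, 4.49], [0.32, 2.68], [-2.91, 2.91]. Speed limits (rad/s): [2.57, 2.57, 3.14, 3.14, 3.14, 3.14].

### API

Orientations are given as a rotation vector (axis times angle).
In Python, from station import get_state, snapshot, calibration, order gives the robot as it stands.
- The arm moves only by the tool move_arm, never from a script. Its argument "moves" is text: rows parted by semicolons, each of 7 numbers parted by spaces: the opening, from 0 (shut) to 1 (fully open), then the shift along the tool's x, y, z in mm, then the turn, a rotation vector about the tool's x, y, z in rad. A call has 1 to 5 rows; each row is the pose to reach, as a shift and turn from the pose commanded when the call began, along the tool's axes at that moment; what a row does not reach only later rows make up. A row lasts 1/12 s, in which the tool goes at most 41.7 mm and 7.16 degrees, less where a joint would pass 70% of its speed; a pose out of reach is approached as far as the arm can. A call with a gripper value outside its range is refused whole. The fingers move at their own pace and stop on an object; the grip force is fixed at half the most. Time passes only in rows, so rows that repeat a pose let the fingers close. It gives the time, the measured TCP pose, the force, the opening and the grip force at its end, in the units of the state.
- get_state(): the state, without advancing time (a new reading comes with each control period).
- snapshot(name): name is "scene" or "side" or "wrist"; returns (picture, depth): 480x640x3 uint8, blue, green, red; 480x640 float32, m along the optical axis (not along the pixel's ray), 0 where there is no reading.
- calibration(name): a dict with "camera_matrix" (3x3 intrinsics, pixels), "camera_from_world" (4x4, takes a point from world to camera coordinates). Camera axes: x right, y down, z forward; pixel columns grow to the right and rows downward; lengths in m; the calibration is good to about 2 mm. A picture is of the moment at which its call begins: read the wrist's pose just before it. calibration takes no time and is no camera call; for the wrist camera it gives the pose at the moment of the call.
- order.job_done(): hands the job in; it is judged then, once.
The state is a dict: "time_s": time; "joint_positions": joint angles; "qvel": joint speeds; "effort": joint torques, N m; "tool_pos": TCP position; "ee_rot": TCP orientation; "force": force on the tool from outside, world axes, zero at the start; "moment": the same for the moment, N m; "width": finger opening in m; "grip_force": force on a finger pad.
Only numpy, scipy, OpenCV 4.12 (cv2) and the standard library are available. Lean on these libraries where they do the work, as an engineer would, in place of code of your own. Each camera call takes 0.05 s, during which the arm holds its last target. There are 200 camera calls.

### The job

Open the drawer and fit every elbow you find there to the clamped manifold: pull the black dust plug out of the port of the elbow's colour and put it in the white tub, set the elbow in the port and screw it clockwise until it gets tight, stopping with its outlet straight over the white line to the manifold's front. Do not force it past the line. Finish with the drawer shut, the tub standing upright with the pulled plugs in it, and the other things on the table left where they are.

Things in the scene. Friction and masses are not known exactly. Their poses are not given: they have to be found in the camera images.
- cabinet: small grey parts cabinet, fixed, 170 (x, deep) x 222 (y) x 96 mm tall, one drawer with a blue front that opens towards its -x. Origin under its centre, on the table. With the drawer shut the elbows stand 23 mm in front of the origin (x = -23 mm), hidden under the top
- drawer (a joint): how far the drawer is pulled out, m: 0 shut, 0.13 fully out; at 0.10 or more the elbows are free of the cabinet's top. Slides with 1 to 2 N, stays where left. A black rack in it (top 30 mm above the table) holds the elbows in three slots 60 mm apart in y
- handle (a point): middle of the drawer's bar handle: steel bar along the cabinet's y, 110 mm long, about 10 mm thick, 35 mm in front of the blue drawer front, 70 mm above the table; moves with the drawer, axes as the cabinet's
- manifold: aluminium air manifold 60 (x) x 235 (y) mm, top 46 mm above the table, clamped in a blue vice (jaws 50 mm high, reaching x = -70 to +102 mm); all fixed. Origin on the table under its centre, front to -x. Ports at x = 0: red y = +80, blue 0, yellow -80 mm. A white line runs from each port straight to the front (-x)
- white_tub: white open plastic tub, loose, 75 mm outside, about 60 mm inside at the foot, 62 mm tall. Origin at the centre of its underside
- elbow_red_head (a point): centre of the square red head (20x20 mm, 24 mm tall) of a brass barbed elbow, 80 g; absent in some starts. x points along its outlet. 34 mm below: underside of its 28 mm flange; below that a tang 9 (x) x 20 (y) mm, 15 mm long, tapered at the end. Starts standing in the drawer's rack, outlet to the drawer's front; the colours stand in any order
- elbow_red_outlet (a point): tip of the red elbow's outlet, a pipe 12 mm thick along the head's x, 34 mm out from the elbow's upright axis and 22 mm below the head's centre
- plug_red_grip (a point): centre of the round knurled head (16 to 18 mm thick, 22 mm tall) of the black dust plug that stands loose in the red port at the start; z is its axis. Flange 25 mm wide, underside 15 mm below this point; under it a pin 7.6 mm thick, 10 mm long. 20 g; lifts straight out
- port_red (a point): centre of the mouth of the red port, on the top face (70 mm above the table at 0 turn) of a red threaded insert, 32x34 mm. Its slot, 12 (x) x 23 (y) mm, 18 deep, takes an elbow's tang with 1.5 mm play each side until the flange rests on the face. Turns with the insert: the outlet must point along its x (the tang also fits backwards, which is wrong)
- seal_red (a joint): how far the red insert has been turned on after it got tight, rad. Turned clockwise from above by a tang in its slot (0.15 rad of play), the insert first runs freely at 0.1 N m for 0.9 to 1.2 rad, going down 3 mm per rad; this value stays 0. Then the resistance rises to 0.22 N m and more and this value grows; at 0.3 the port's x lies on the white line. Stays where left
- elbow_blue_head (a point): centre of the square blue head (20x20 mm, 24 mm tall) of a brass barbed elbow, 80 g; absent in some starts. x points along its outlet. 34 mm below: underside of its 28 mm flange; below that a tang 9 (x) x 20 (y) mm, 15 mm long, tapered at the end. Starts standing in the drawer's rack, outlet to the drawer's front; the colours stand in any order
- elbow_blue_outlet (a point): tip of the blue elbow's outlet, a pipe 12 mm thick along the head's x, 34 mm out from the elbow's upright axis and 22 mm below the head's centre
- plug_blue_grip (a point): centre of the round knurled head (16 to 18 mm thick, 22 mm tall) of the black dust plug that stands loose in the blue port at the start; z is its axis. Flange 25 mm wide, underside 15 mm below this point; under it a pin 7.6 mm thick, 10 mm long. 20 g; lifts straight out
- port_blue (a point): centre of the mouth of the blue port, on the top face (70 mm above the table at 0 turn) of a blue threaded insert, 32x34 mm. Its slot, 12 (x) x 23 (y) mm, 18 deep, takes an elbow's tang with 1.5 mm play each side until the flange rests on the face. Turns with the insert: the outlet must point along its x (the tang also fits backwards, which is wrong)
- seal_blue (a joint): how far the blue insert has been turned on after it got tight, rad. Turned clockwise from above by a tang in its slot (0.15 rad of play), the insert first runs freely at 0.1 N m for 0.9 to 1.2 rad, going down 3 mm per rad; this value stays 0. Then the resistance rises to 0.22 N m and more and this value grows; at 0.3 the port's x lies on the white line. Stays where left
- elbow_yellow_head (a point): centre of the square yellow head (20x20 mm, 24 mm tall) of a brass barbed elbow, 80 g; absent in some starts. x points along its outlet. 34 mm below: underside of its 28 mm flange; below that a tang 9 (x) x 20 (y) mm, 15 mm long, tapered at the end. Starts standing in the drawer's rack, outlet to the drawer's front; the colours stand in any order
- elbow_yellow_outlet (a point): tip of the yellow elbow's outlet, a pipe 12 mm thick along the head's x, 34 mm out from the elbow's upright axis and 22 mm below the head's centre
- plug_yellow_grip (a point): centre of the round knurled head (16 to 18 mm thick, 22 mm tall) of the black dust plug that stands loose in the yellow port at the start; z is its axis. Flange 25 mm wide, underside 15 mm below this point; under it a pin 7.6 mm thick, 10 mm long. 20 g; lifts straight out
- port_yellow (a point): centre of the mouth of the yellow port, on the top face (70 mm above the table at 0 turn) of a yellow threaded insert, 32x34 mm. Its slot, 12 (x) x 23 (y) mm, 18 deep, takes an elbow's tang with 1.5 mm play each side until the flange rests on the face. Turns with the insert: the outlet must point along its x (the tang also fits backwards, which is wrong)
- seal_yellow (a joint): how far the yellow insert has been turned on after it got tight, rad. Turned clockwise from above by a tang in its slot (0.15 rad of play), the insert first runs freely at 0.1 N m for 0.9 to 1.2 rad, going down 3 mm per rad; this value stays 0. Then the resistance rises to 0.22 N m and more and this value grows; at 0.3 the port's x lies on the white line. Stays where left
- red_cup: bystander: red plastic cup, 70 mm wide, 78 mm tall; origin at the centre of its underside
- glue_bottle: bystander: little grey-white bottle, 38 mm wide, 60 mm tall; origin at the centre of its underside
- lighter_cup: bystander: red and yellow cup full of pens, 74 mm wide, 151 mm tall; origin at the centre of its underside
- fruit_tin: bystander: red food tin, 67 mm wide, 109 mm tall; origin at the centre of its underside

How it is judged:
On the way, in this order (a step that is already met when the one before it is completed fails the run):
1. the drawer has been pulled open (value of joint drawer above 0.09 m), for 0.2 s.
2. every elbow is screwed tight into the port of its colour with its outlet over the line (x of elbow_red_outlet in the frame of manifold between -0.039 and -0.029 m and y of elbow_red_outlet in the frame of manifold between 0.0725 and 0.0875 m and z of each of elbow_red_outlet, elbow_blue_outlet, elbow_yellow_outlet in the frame of manifold below 0.0825 m and angle between each of elbow_red_head, elbow_blue_head, elbow_yellow_head's own z axis and vertical below 0.1 rad and x of elbow_blue_outlet in the frame of manifold between -0.039 and -0.029 m and y of elbow_blue_outlet in the frame of manifold between -0.0075 and 0.0075 m and x of elbow_yellow_outlet in the frame of manifold between -0.039 and -0.029 m and y of elbow_yellow_outlet in the frame of manifold between -0.0875 and -0.0725 m), for 0.2 s.
At the end, for the whole second after the job is handed in: Every elbow upright in the port of its colour, flange down on the insert, outlet tip within 7.5 mm (12 degrees) of the line to the front. Each plug in the upright white tub or still in its own port. Drawer shut to 12 mm (all of step 2 and ((horizontal distance between plug_red_grip and white_tub below 0.036 m and height (world z) of plug_red_grip below 0.085 m) or (horizontal distance between plug_red_grip and port_red below 0.006 m and z of plug_red_grip in the frame of manifold below 0.09 m and angle between plug_red_grip's own z axis and vertical below 0.2 rad)) and ((horizontal distance between plug_blue_grip and white_tub below 0.036 m and height (world z) of plug_blue_grip below 0.085 m) or (horizontal distance between plug_blue_grip and port_blue below 0.006 m and z of plug_blue_grip in the frame of manifold below 0.09 m and angle between plug_blue_grip's own z axis and vertical below 0.2 rad)) and ((horizontal distance between plug_yellow_grip and white_tub below 0.036 m and height (world z) of plug_yellow_grip below 0.085 m) or (horizontal distance between plug_yellow_grip and port_yellow below 0.006 m and z of plug_yellow_grip in the frame of manifold below 0.09 m and angle between plug_yellow_grip's own z axis and vertical below 0.2 rad)) and angle between white_tub's own z axis and vertical below 0.2 rad and value of joint drawer below 0.012 m); the robot touches nothing.
It fails at once if an insert is forced far past the line (0.4 rad and more) (value of joint any of seal_red, seal_blue, seal_yellow above 0.7 rad).
It fails at once if a bystander is moved by more than 4 cm (distance of any of red_cup, glue_bottle, lighter_cup, fruit_tin from where it was at the start of the episode above 0.04 m).
Of elbow_red, elbow_blue, elbow_yellow only 2 to 3 are there at a start; the rules pass over those that are not, and their reading is None.
At some moment in a run one of white_tub may be knocked a few centimetres aside while the robot is not near it.
It also fails if it takes over 210 s, if anything falls off the work surface, if the arm or the gripper's body presses on something with over 40 N, if the wrist force passes 120 N, or if a joint passes its speed limit or range.

## Working session

There is one attempt and no reset: what is moved stays moved. The work goes in short steps, Python scripts to look and compute and a tool call to move; the robot and the scene stay as the last step left them, time stands still between calls to the robot, and variables do not carry over. Pictures are saved under pics/ and viewed, at most 14 in all, crops included, and the job is handed in when it is done.

Besides the shell and the picture viewer there is one more tool, called after "Call:" as a command line: name --argument value ..., lists and objects as JSON in quotes. move_arm: Moves the arm, as the interface text tells. Its arguments: {"type":"object","properties":{"moves":{"type":"string"}},"required":["moves"]}

```bash
mkdir -p pics; ls
cat > h.py <<'E'
import sys; sys.path.insert(0,'.')
import numpy as np, cv2
from station import get_state, snapshot, calibration, order
from scipy.spatial.transform import Rotation as R
def snap(n,f=None):
    c=calibration(n); p,d=snapshot(n)
    if f: cv2.imwrite('pics/'+f,p)
    return p,d,np.array(c['camera_matrix']),np.array(c['camera_from_world'])
def ray(K,T,u,v,z):
    "pixel -> world point on plane z"
    W=np.linalg.inv(T); d=W[:3,:3]@np.linalg.inv(K)@[u,v,1]; o=W[:3,3]
    return o+d*(z-o[2])/d[2]
def cloud(d,K,T):
    v,u=np.indices(d.shape); P=np.stack([(u-K[0,2])*d/K[0,0],(v-K[1,2])*d/K[1,1],d],-1)
    W=np.linalg.inv(T); P=P@W[:3,:3].T+W[:3,3]; P[d==0]=np.nan; return P
def pix(K,T,p):
    q=T[:3,:3]@np.array(p)+T[:3,3]; q=K@q; return q[:2]/q[2]
def go(p,yaw=None):
    "shift in tool mm and turn for tool-down target p with tool x-axis at world yaw"
    s=get_state(); r=R.from_rotvec(s['ee_rot']); sh=r.inv().apply(np.array(p)-s['tool_pos'])*1000
    t=None
    if yaw is not None:
        t=(r.inv()*R.from_euler('z',yaw)*R.from_euler('x',np.pi)).as_rotvec()
    print('shift',sh.round(1),'turn',None if t is None else t.round(3))
E
python3 - <<'E'
from h import *
s=get_state()
for k in s: print(k,np.round(s[k],3))
print(R.from_rotvec(s['ee_rot']).as_matrix().round(3))
a=snap('scene','s1.png');b=snap('side','d1.png')
for x in(a,b): print(np.linalg.inv(x[3])[:3,3].round(3),x[2][0,0])
E
```

```text
pics
time_s 0.0
joint_positions [-1.245  0.125  1.652 -0.     1.368 -0.083]
qvel [ 0.     0.001  0.001 -0.002 -0.     0.001]
effort [-1.0000e-03 -4.2361e+01 -3.6546e+01 -0.0000e+00  7.0000e-03 -0.0000e+00]
tool_pos [ 0.258 -0.596  0.244]
ee_rot [-3.074 -0.637  0.   ]
force [0.256 0.127 0.36 ]
moment [0.049 0.023 0.011]
grip_force 0.0
width 0.086
[[ 0.918  0.398 -0.001]
 [ 0.398 -0.918  0.002]
 [ 0.    -0.002 -1.   ]]
[-0.417 -1.072  1.164] 578.1172232461588
[ 0.372 -0.847  0.821] 447.1842997154095
```

```bash
sleep 1
```

```text
(no output)
```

View pics/s1.png

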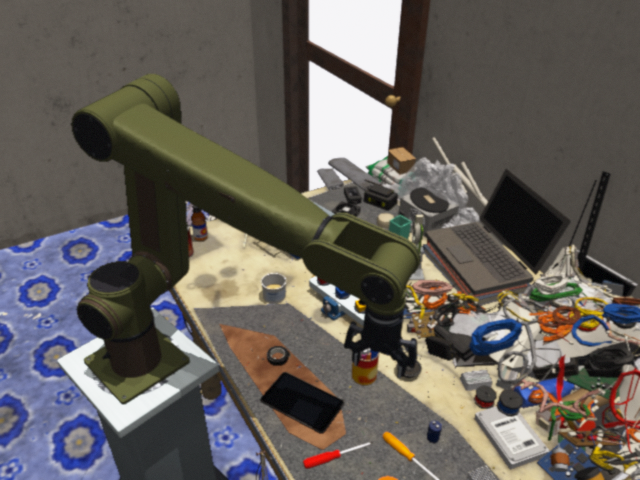

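View pics/d1.png

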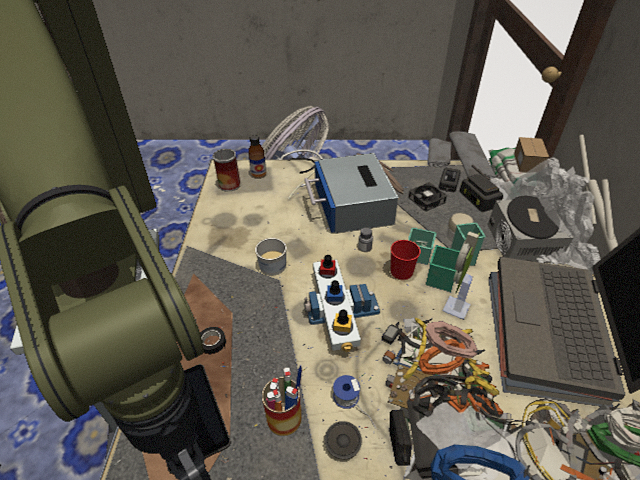

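The side view shows everything: manifold ports at red (327,265), blue (335,290) and yellow (342,318), the tub at (271,255), the cabinet at (355,190) with its handle at about (312,195). The bystanders are at (283,400), (365,240), (405,258) and (227,170).

Run:
```python
from h import *
p,d,K,T=snap('side','d2.png'); P=cloud(d,K,T); z=P[...,2]
v,u=np.indices(d.shape)
def box(u0,v0,u1,v1): return (u>=u0)&(u<u1)&(v>=v0)&(v<v1)
# cabinet top
m=box(300,140,410,240)&(abs(z-.096)<.006); q=P[m]; print('cab n',m.sum(),'z',np.median(q[:,2]).round(4))
r=cv2.minAreaRect(q[:,:2].astype(np.float32)*1000); print('cab rect',r); print(cv2.boxPoints(r).round(0).tolist())
# manifold: white top z .046
m=box(300,240,390,360)&(abs(z-.046)<.005)&(p.min(-1)>150); q=P[m]; r=cv2.minAreaRect(q[:,:2].astype(np.float32)*1000); print('man',m.sum(),r,np.median(q[:,2]))
h=cv2.cvtColor(p,cv2.COLOR_BGR2HSV)
black=box(300,240,390,360)&(p.max(-1)<60)&(z>.085)
n,l,s,c=cv2.connectedComponentsWithStats(black.astype(np.uint8))
for i in range(1,n):
  if s[i,4]>20: q=P[l==i]; t=q[q[:,2]>np.nanmax(q[:,2])-.004]; print('plug',c[i].round(1),s[i,4],'ztop',np.nanmax(q[:,2]).round(4),'mean top',t.mean(0).round(4), 'rayed', ray(K,T,*[np.mean(x) for x in (u[(l==i)],v[(l==i)])],.090).round(4))
for nm,b in dict(tub=(250,232,292,278),lighter=(258,360,306,440),glue=(352,222,380,256),cup=(385,236,424,282),tin=(210,145,245,192)).items():
  m=box(*b)&(z>.02)&(z<.2); q=P[m]; zt=np.percentile(q[:,2],98); t=q[q[:,2]>zt-.008]; (cx,cy),rr=cv2.minEnclosingCircle(t[:,:2].astype(np.float32)); print(nm,zt.round(3),round(cx,3),round(cy,3),round(rr,3))
m=box(290,150,330,235)&(z>.06)&(z<.08)&(P[...,0]<.9); print('hand',m.sum())
cv2.imwrite('pics/c1.png',cv2.resize(p[140:370,200:430],None,fx=2.6,fy=2.6,interpolation=cv2.INTER_CUBIC))
```

```text
cab n 3191 z 0.0961
cab rect ((701.7410278320312, 118.2092056274414), (228.30926513671875, 182.44712829589844), 87.69074249267578)
[[606.0, 8.0], [788.0, 0.0], [797.0, 229.0], [615.0, 236.0]]
man 1106 ((535.847412109375, -238.14535522460938), (233.83212280273438, 101.52931213378906), 82.66935729980469) 0.046052760168908635
plug [327.2 258.8] 51 ztop 0.0988 mean top [ 0.5543 -0.1605  0.0962] rayed [ 0.5533 -0.1602  0.09  ]
plug [334.7 284.6] 52 ztop 0.0989 mean top [ 0.5489 -0.2401  0.0962] rayed [ 0.5493 -0.2389  0.09  ]
plug [342.5 314.2] 61 ztop 0.0971 mean top [ 0.5432 -0.32    0.0952] rayed [ 0.5437 -0.319   0.09  ]
tub 0.063 0.434 -0.064 0.039
lighter 0.136 0.404 -0.459 0.029
glue 0.062 0.681 -0.062 0.016
cup 0.079 0.74 -0.167 0.037
tin 0.11 0.363 0.305 0.038
hand 255
```

```bash
sleep 1
```

```text
(no output)
```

View pics/c1.png

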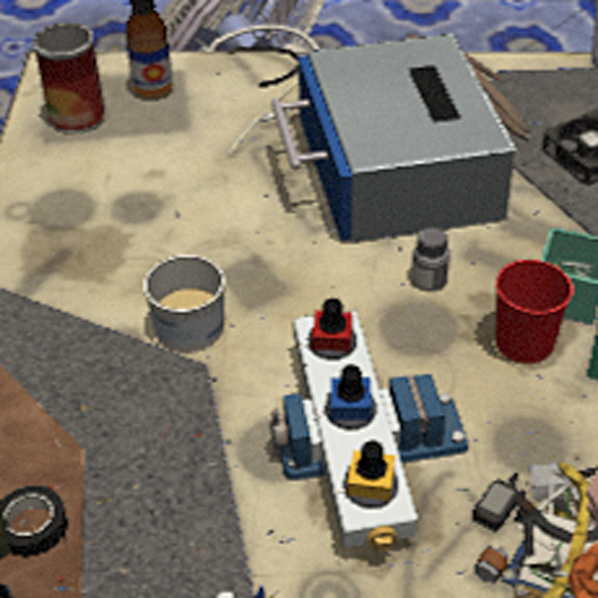

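The crop shows the ports free of obstacles, with the manifold's front to the left. It also shows the shut drawer, with its handle bar along the left face. Next I measure the handle.

Run:
```python
from h import *
p,d,K,T=snap('side'); P=cloud(d,K,T); v,u=np.indices(d.shape)
m=(u>295)&(u<335)&(v>150)&(v<235)&(P[...,2]>.058)&(P[...,2]<.085)&(P[...,0]<.598)
q=P[m]; print(m.sum(),q.min(0).round(3),q.max(0).round(3),np.median(q,0).round(3))
r=cv2.minAreaRect(q[:,:2].astype(np.float32)*1000); print(r)
# pixel approach: bar is bright vs. blue front
for uv in [(308,181),(314,202)]:
  print(uv,ray(K,T,*uv,.072).round(4), P[uv[1],uv[0]].round(3))
m=(abs(P[...,2]-.096)<.004)&(u>300)&(u<410)&(v>140)&(v<240); q=P[m]
grey=(cv2.cvtColor(p,cv2.COLOR_BGR2HSV)[...,1]<60)&m; g=P[grey]; print('grey',cv2.minAreaRect(g[:,:2].astype(np.float32)*1000))
go([.572,.123,.2],np.pi/2-.035)
```

```text
147 [0.569 0.063 0.066] [0.598 0.182 0.08 ] [0.576 0.112 0.074]
((583.5001220703125, 122.51327514648438), (28.861209869384766, 118.60504913330078), 0.057784151285886765)
(308, 181) [0.5832 0.1678 0.072 ] [0.584 0.17  0.07 ]
(314, 202) [0.5775 0.0709 0.072 ] [0.576 0.066 0.076]
grey ((704.5718383789062, 117.93032836914062), (226.52552795410156, 176.36050415039062), 88.52580261230469)
shift [ 573.7 -535.    45.3] turn [-1.000e-03 -1.000e-03 -1.127e+00]
```

Call:
move_arm --moves "1 29 -27 0 0 0 0;1 58 -54 0 0 0 0;1 87 -81 0 0 0 0;1 116 -108 0 0 0 0;1 145 -135 0 0 0 0"

```text
time_s: 0.62
tool_pos: [0.338, -0.4132, 0.245]
ee_rot: [-3.076, -0.636, 0.0]
force: [0.3, -0.5, -0.2]
width: 0.0858
grip_force: 0.0
```

Call:
move_arm --moves "1 29 -27 0 0 0 0;1 58 -54 0 0 0 0;1 87 -81 0 0 0 0;1 116 -108 0 0 0 0;1 145 -135 0 0 0 0"

```text
time_s: 1.03
tool_pos: [0.4173, -0.2315, 0.2453]
ee_rot: [3.076, 0.637, 0.0]
force: [1.0, 0.2, -0.5]
width: 0.0851
grip_force: 0.0
```

Call:
move_arm --moves "1 29 -27 0 0 0 0;1 58 -54 0 0 0 0;1 87 -81 0 0 0 0;1 116 -108 0 0 0 0;1 145 -135 0 0 0 0"

```text
time_s: 1.45
tool_pos: [0.4968, -0.0499, 0.2454]
ee_rot: [3.076, 0.638, 0.001]
force: [1.0, -0.7, -1.0]
width: 0.0854
grip_force: 0.0
```

Call:
move_arm --moves "1 28 -26 0 0 0 0;1 56 -52 0 0 0 0;1 84 -78 0 0 0 0;1 112 -104 0 0 0 0;1 139 -130 0 0 0 0"

```text
time_s: 1.87
tool_pos: [0.5727, 0.1247, 0.2452]
ee_rot: [3.076, 0.638, -0.0]
force: [0.1, 0.1, 1.4]
width: 0.0858
grip_force: 0.0
```

Call:
move_arm --moves "1 0 0 0 0 0 -0.113;1 0 0 0 0 0 -0.226;1 0 0 0 0 0 -0.339;1 0 0 0 0 0 -0.452;1 0 0 0 0 0 -0.565"

```text
time_s: 2.28
tool_pos: [0.5722, 0.1229, 0.2449]
ee_rot: [-2.772, -1.478, 0.001]
force: [0.6, -0.9, 0.1]
width: 0.0852
grip_force: 0.0
```

Call:
move_arm --moves "0.25 0 0 0 0 0 -0.113;0.25 0 0 0 0 0 -0.226;0.25 0 0 0 0 0 -0.339;0.25 0 0 0 0 0 -0.452;0.25 0 0 0 0 0 -0.565"

```text
time_s: 2.7
tool_pos: [0.5722, 0.1226, 0.245]
ee_rot: [-2.25, -2.192, 0.001]
force: [0.6, 0.7, -0.3]
width: 0.0254
grip_force: 0.0
```

Run:
```python
from h import *
s=get_state(); print(s['time_s'],s['tool_pos'].round(4) if hasattr(s['tool_pos'],'round') else s['tool_pos'],s['width'],s['joint_positions'])
a=snap('wrist','w1.png'); print(np.linalg.inv(a[3]).round(3)); print(a[2].round(1))
for q in [(.577,.12,.07),(.6,.12,.096)]: print(pix(a[2],a[3],q))
go([.576,.12,.2],np.pi/2-.035)
```

```text
2.7 [0.5722 0.1226 0.245 ] 0.025369713748649513 [ 1.19391177e-01 -1.76696712e-02  1.79801668e+00 -2.35028198e-05
  1.36174496e+00  1.45756150e-01]
[[ 1.    -0.024 -0.007  0.574]
 [-0.025 -0.963 -0.267  0.19 ]
 [-0.     0.267 -0.964  0.374]
 [ 0.     0.     0.     1.   ]]
[[395.2   0.  322.4]
 [  0.  395.2 237. ]
 [  0.    0.    1. ]]
[328.15210234 219.8804047 ]
[360.40126743 227.19382294]
shift [-2.6  3.9 45. ] turn [-0.001  0.     0.012]
```

View pics/w1.png

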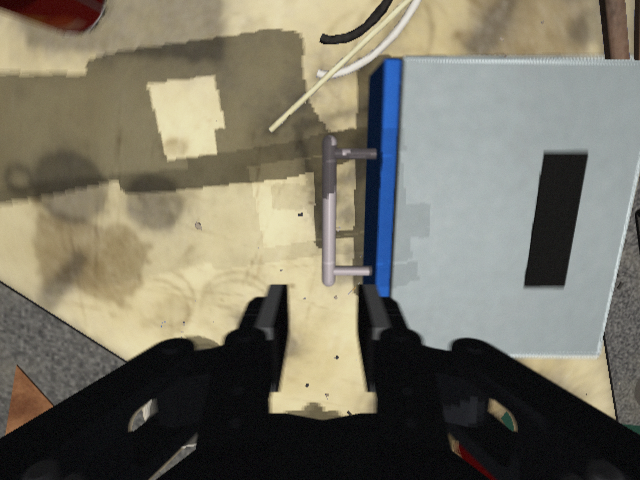

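The wrist view shows the bar from (329,140) to (329,283) and the blue front at column ~383.

Run:
```python
from h import *
c=calibration('wrist');K=np.array(c['camera_matrix']);T=np.array(c['camera_from_world'])
a,b=ray(K,T,329.5,140,.072),ray(K,T,329,283,.072); print(a,b,(a+b)/2)
e,f=ray(K,T,401,58,.096),ray(K,T,389,297,.096);print(e,f,'yaw',-np.arctan2((e-f)[0],(e-f)[1]),np.arctan2((e-f)[0],(e-f)[1]))
m=(a+b)/2; go([m[0],m[1],.073],np.pi/2-.035)
```

```text
[0.57908809 0.18121117 0.072     ] [0.5767303  0.06747116 0.072     ] [0.57790919 0.12434116 0.072     ]
[0.62588665 0.23253893 0.096     ] [0.62198717 0.06481377 0.096     ] yaw -0.023245074267337545 0.023245074267337545
shift [  1.8   5.8 172. ] turn [-0.001  0.     0.012]
```

Call:
move_arm --moves "0.22 0 6 0 0 0 0;0.22 2 6 40 0 0 0;0.22 2 6 80 0 0 0;0.22 2 6 115 0 0 0;0.22 2 6 115 0 0 0"

```text
time_s: 3.17
tool_pos: [0.5731, 0.1237, 0.1214]
ee_rot: [-2.253, -2.176, 0.019]
force: [-1.9, 0.2, -2.0]
width: 0.019
grip_force: 0.0
```

Call:
move_arm --moves "0.22 0 0 30 0 0 0;0.22 0 0 63 0 0 0;0 0 0 63 0 0 0;0 0 0 63 0 0 0;0 0 0 63 0 0 0"

```text
time_s: 3.58
tool_pos: [0.5746, 0.1241, 0.0628]
ee_rot: [-2.254, -2.18, 0.011]
force: [1.0, 1.7, -28.3]
width: 0.0088
grip_force: 58.0
```

Call:
move_arm --moves "0 0 0 0 0 0 0;0 0 0 0 0 0 0;0 0 0 0 0 0 0"

```text
time_s: 3.83
tool_pos: [0.5744, 0.1241, 0.0628]
ee_rot: [-2.254, -2.18, 0.011]
force: [1.4, 1.0, -28.0]
width: 0.0086
grip_force: 58.0
```

Call:
move_arm --moves "0 0 -15 0 0 0 0;0 0 -35 0 0 0 0;0 0 -60 0 0 0 0;0 0 -85 0 0 0 0;0 0 -105 0 0 0 0"

```text
time_s: 4.25
tool_pos: [0.468, 0.1284, 0.0628]
ee_rot: [-2.254, -2.178, 0.008]
force: [3.1, 8.0, -32.4]
width: 0.009
grip_force: 60.7
```

Call:
move_arm --moves "0 0 -8 0 0 0 0;0 0 -14 0 0 0 0;0 0 -14 0 0 0 0;0 0 -14 0 0 0 0"

```text
time_s: 4.58
tool_pos: [0.4536, 0.129, 0.0628]
ee_rot: [-2.252, -2.178, 0.01]
force: [-0.7, 7.3, -31.7]
width: 0.0089
grip_force: 60.8
```

Call:
move_arm --moves "0.25 0 0 0 0 0 0;0.25 0 0 0 0 0 0;0.25 0 0 -20 0 0 0;0.25 0 0 -60 0 0 0;0.25 0 0 -100 0 0 0"

```text
time_s: 5.0
tool_pos: [0.4609, 0.1281, 0.1717]
ee_rot: [2.256, 2.183, 0.004]
force: [1.6, -0.4, -0.1]
width: 0.0213
grip_force: 0.0
```

Call:
move_arm --moves "0.5 0 20 -40 0 0 0;0.5 0 55 -60 0 0 0;0.5 0 90 -80 0 0 0;0.5 0 100 -90 0 0 0;0.5 0 100 -90 0 0 0"

```text
time_s: 5.42
tool_pos: [0.5651, 0.1248, 0.2664]
ee_rot: [2.252, 2.177, 0.018]
force: [-0.8, -0.2, 0.5]
width: 0.0429
grip_force: 0.0
```

Run:
```python
from h import *
s=get_state(); print(np.round(s['tool_pos'],4),s['ee_rot'],s['width'],s['force'])
a=snap('wrist','w2.png'); P=cloud(*a[1:]); h=cv2.cvtColor(a[0],cv2.COLOR_BGR2HSV); z=P[...,2]
top=(z>.066)&(z<.086)&(h[...,1]>100)&(P[...,0]<.605)&(P[...,0]>.5)
n,l,st,c=cv2.connectedComponentsWithStats(top.astype(np.uint8))
for i in range(1,n):
  if st[i,4]>60: q=P[l==i]; print(c[i].round(1),st[i,4],'hue',np.median(h[l==i][:,0]),'z',np.median(q[:,2]).round(4),'pt',ray(a[2],a[3],*c[i],.076).round(4), cv2.minAreaRect(q[:,:2].astype(np.float32)*1000))
```

```text
[0.5651 0.1248 0.2664] [2.25173985 2.17720834 0.01800572] 0.04293877233559275 [-0.82382804 -0.19572229  0.50396042]
[241.6 176.7] 1011 hue 109.0 z 0.0764 pt [0.5046 0.1568 0.076 ] ((504.3302917480469, 148.4859619140625), (173.79824829101562, 0.8663634061813354), 87.82733154296875)
[318.7 210.9] 600 hue 27.0 z 0.0758 pt [0.5653 0.1267 0.076 ] ((565.5104370117188, 125.93101501464844), (20.075437545776367, 19.91211700439453), 87.53407287597656)
[318.6 277.9] 548 hue 1.0 z 0.0757 pt [0.5632 0.0679 0.076 ] ((563.4640502929688, 66.09378814697266), (20.471088409423828, 19.212875366210938), 87.64883422851562)
```

View pics/w2.png

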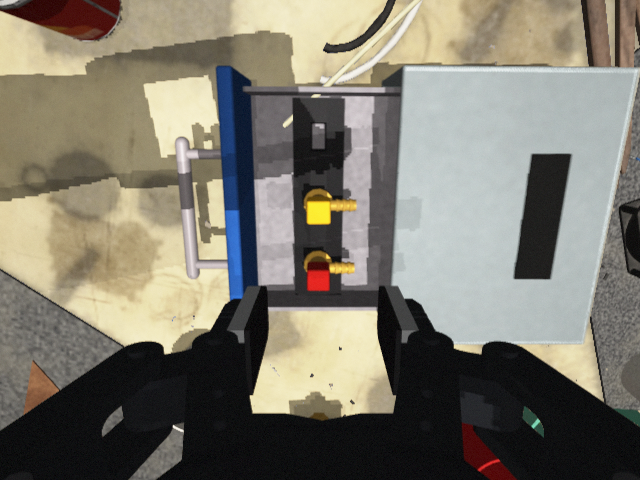

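The wrist view shows a yellow elbow at (319,211) and a red one at (319,275). The third slot, at (319,135), is empty. Both outlets point image-right, to the cabinet's +x and away from the blue front. I go by the picture rather than the text. Next I turn the wrist by a quarter turn and go look over the ports.

Call:
move_arm --moves "0.45 0 0 0 0 0 -0.119;0.45 0 0 0 0 0 -0.238;0.45 0 0 0 0 0 -0.357;0.45 0 0 0 0 0 -0.476;0.45 0 0 0 0 0 -0.595"

```text
time_s: 5.88
tool_pos: [0.5586, 0.125, 0.2582]
ee_rot: [1.508, 2.755, 0.001]
force: [-0.2, 0.1, -0.3]
width: 0.0386
grip_force: 0.0
```

Call:
move_arm --moves "0.45 0 0 0 0 0 -0.119;0.45 0 0 0 0 0 -0.238;0.45 0 0 0 0 0 -0.357;0.45 0 0 0 0 0 -0.476;0.45 0 0 0 0 0 -0.595"

```text
time_s: 6.3
tool_pos: [0.5586, 0.1251, 0.2582]
ee_rot: [0.635, 3.076, 0.0]
force: [-0.1, 0.4, -0.2]
width: 0.0383
grip_force: 0.0
```

Call:
move_arm --moves "0.45 0 0 0 0 0 -0.119;0.45 0 0 0 0 0 -0.238;0.45 0 0 0 0 0 -0.353;0.45 0 0 0 0 0 -0.353"

```text
time_s: 6.63
tool_pos: [0.5587, 0.1251, 0.2582]
ee_rot: [0.091, 3.139, 0.0]
force: [0.3, 0.2, -0.7]
width: 0.0386
grip_force: 0.0
```

Call:
move_arm --moves "0.45 2 -37 5 0 0 0;0.45 4 -74 10 0 0 0;0.45 6 -111 15 0 0 0;0.45 8 -148 20 0 0 0;0.45 8 -185 20 0 0 0"

```text
time_s: 7.05
tool_pos: [0.5387, -0.0602, 0.2367]
ee_rot: [-0.098, -3.139, -0.0]
force: [0.5, 0.8, 1.1]
width: 0.0384
grip_force: 0.0
```

Call:
move_arm --moves "0.45 2 -37 0 0 0 0;0.45 4 -74 0 0 0 0;0.45 6 -111 0 0 0 0;0.45 8 -148 0 0 0 0;0.45 8 -180 0 0 0 0"

```text
time_s: 7.47
tool_pos: [0.5205, -0.2403, 0.2381]
ee_rot: [0.101, 3.139, -0.001]
force: [0.6, -0.5, 0.4]
width: 0.0383
grip_force: 0.0
```

```bash
cat > ports.py <<'E'
from h import *
def yaw():
    m=R.from_rotvec(get_state()['ee_rot']).as_matrix(); return np.arctan2(m[1,0],m[0,0]),m[2,2]
def look(f):
    s=get_state(); print('t',s['time_s'],'tcp',np.round(s['tool_pos'],4),'yaw',yaw(),'w',s['width'])
    a=snap('wrist',f); P=cloud(*a[1:]); return a,P,P[...,2],cv2.cvtColor(a[0],cv2.COLOR_BGR2HSV)
def inserts(a,P,z,h):
    for nm,lo,hi in (('red',0,8),('blue',98,118),('yellow',20,34)):
        m=(h[...,0]>=lo)&(h[...,0]<=hi)&(h[...,1]>120)&(abs(z-.07)<.005)
        if m.sum()<80: continue
        n,l,st,c=cv2.connectedComponentsWithStats(m.astype(np.uint8)); i=1+st[1:,4].argmax()
        q=P[l==i]; r=cv2.minAreaRect(q[:,:2].astype(np.float32)*1000); print(nm,st[i,4],np.median(q[:,2]).round(4),[np.round(x,1) for x in r])
E
python3 - <<'E'
from ports import *
a,P,z,h=look('w3.png'); inserts(a,P,z,h)
b=(a[0].max(-1)<70)&(z>.085)&(z<.105); n,l,st,c=cv2.connectedComponentsWithStats(b.astype(np.uint8))
for i in range(1,n):
  if st[i,4]>60: print('plug',c[i].round(1),st[i,4],np.nanmax(P[l==i][:,2]).round(3),ray(a[2],a[3],*c[i],.095).round(4))
E
```

```text
t 7.4667 tcp [ 0.5205 -0.2403  0.2381] yaw (np.float64(3.077500353214624), np.float64(-0.999999217413596)) w 0.03825255370731848
red 760 0.0694 [array([ 553. , -160.9]), array([27.1, 34.6]), np.float64(70.6)]
blue 763 0.0698 [array([ 548.9, -238.9]), array([30. , 35.2]), np.float64(75.8)]
yellow 944 0.0694 [array([ 543.7, -317.8]), array([32.3, 34.7]), np.float64(67.8)]
plug [10. 65.] 823 0.105 [ 0.4027 -0.4322  0.095 ]
plug [219. 260.] 445 0.097 [ 0.5413 -0.3167  0.095 ]
plug [325.5 260. ] 370 0.098 [ 0.5461 -0.2396  0.095 ]
plug [432.2 260.7] 330 0.098 [ 0.5516 -0.1623  0.095 ]
plug [ 15.1 397.8] 847 0.098 [ 0.6475 -0.4964  0.095 ]
plug [635.1 400.3] 159 0.089 [0.681  0.0023 0.095 ]
```

View pics/w3.png

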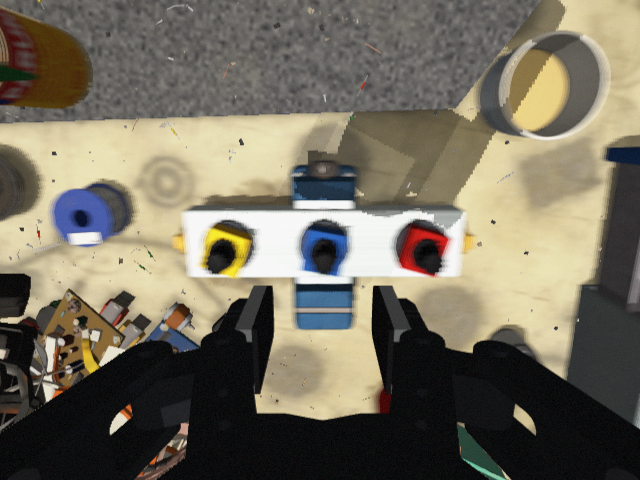

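All three ports and plugs show: yellow (220,258), blue (325,258) and red (430,258). The tub is at (550,88) with the lighter cup at (40,60). Now I grip the red plug.

Call:
move_arm --moves "0.45 -13 40 0 0 0 0;0.45 -27 81 20 0 0 0;0.45 -27 81 55 0 0 0;0.45 -27 81 90 0 0 0;0.45 -27 81 110 0 0 0"

```text
time_s: 7.93
tool_pos: [0.5515, -0.157, 0.1239]
ee_rot: [-0.096, -3.136, -0.002]
force: [-0.5, 0.3, -1.2]
width: 0.0384
grip_force: 0.0
```

Call:
move_arm --moves "0.45 0 0 18 0 0 0;0.45 0 0 36 0 0 0;0 0 0 36 0 0 0;0 0 0 36 0 0 0;0 0 0 36 0 0 0"

```text
time_s: 8.35
tool_pos: [0.5541, -0.1592, 0.0928]
ee_rot: [0.096, 3.138, -0.001]
force: [0.6, 0.6, 0.8]
width: 0.0138
grip_force: 58.5
```

Call:
move_arm --moves "0 0 0 0 0 0 0;0 0 0 0 0 0 0"

```text
time_s: 8.52
tool_pos: [0.5545, -0.1595, 0.0932]
ee_rot: [0.095, 3.137, -0.002]
force: [0.5, -0.4, 0.0]
width: 0.0133
grip_force: 58.5
```

Call:
move_arm --moves "0 0 0 -10 0 0 0;0 0 0 -25 0 0 0;0 0 0 -50 0 0 0;0 0 0 -80 0 0 0;0 0 0 -80 0 0 0"

```text
time_s: 8.93
tool_pos: [0.5572, -0.1606, 0.18]
ee_rot: [0.094, 3.128, -0.007]
force: [1.1, -0.7, 1.0]
width: 0.0137
grip_force: 58.5
```

Run:
```python
from ports import *
a,P,z,h=look('w4.png'); inserts(a,P,z,h); print(get_state()['grip_force'])
p,d,K,T=snap('side')
Q=cloud(d,K,T); v,u=np.indices(d.shape); m=(u>250)&(u<292)&(v>232)&(v<278)&(Q[...,2]>.055)&(Q[...,2]<.07); print(m.sum(),cv2.minEnclosingCircle(Q[m][:,:2].astype(np.float32)))
cv2.imwrite('pics/c2.png',np.hstack([a[0][200:420,210:500],cv2.resize(p[200:330,230:400],(288,220))]))
go([.436,-.064,.173])
```

```text
t 8.9333 tcp [ 0.5572 -0.1606  0.18  ] yaw (np.float64(3.0815636941807645), np.float64(-0.9999162925980225)) w 0.013665550697702195
red 2073 0.0693 [array([ 554. , -158.1]), array([32. , 34.4]), np.float64(70.6)]
blue 1344 0.0696 [array([ 549. , -237.7]), array([32.4, 34.5]), np.float64(75.9)]
yellow 1457 0.0691 [array([ 544.1, -317.6]), array([33. , 34.9]), np.float64(67.1)]
58.51170301437378
178 ((0.43561869859695435, -0.06406684219837189), 0.03938217833638191)
shift [124.4  88.4   0.9] turn None
```

View pics/c2.png

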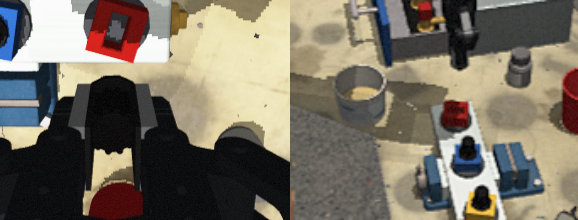

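The left half shows the plug held between the fingers and the red port empty, with its slot long axis near image-vertical (world x). The right half shows the tub unmoved. Now I place the plug in the tub.

Call:
move_arm --moves "0 31 22 0 0 0 0;0 62 44 0 0 0 0;0 93 66 0 0 0 0;0 124 88 0 0 0 0;0 124 88 0 0 0 0"

```text
time_s: 9.45
tool_pos: [0.429, -0.0604, 0.168]
ee_rot: [-0.091, -3.133, -0.004]
force: [0.9, -0.7, -0.7]
width: 0.0138
grip_force: 58.6
```

Call:
move_arm --moves "0 0 0 35 0 0 0;0 0 0 70 0 0 0;0 0 0 92 0 0 0;0 0 0 92 0 0 0"

```text
time_s: 9.78
tool_pos: [0.4301, -0.0625, 0.0733]
ee_rot: [-0.094, -3.128, -0.004]
force: [-1.7, 0.8, -0.9]
width: 0.0136
grip_force: 58.6
```

Call:
move_arm --moves "0.35 0 0 0 0 0 0;0.35 0 0 0 0 0 0;0.35 0 0 -20 0 0 0;0.35 0 0 -50 0 0 0;0.45 0 0 -90 0 0 0"

```text
time_s: 10.2
tool_pos: [0.434, -0.0637, 0.17]
ee_rot: [-0.094, -3.138, -0.001]
force: [1.6, -0.4, 0.8]
width: 0.0382
grip_force: 0.0
```

Run:
```python
from ports import *
s=get_state(); print(s['time_s'],s['tool_pos'],s['width'],yaw(),s['force'])
go([.543,-.3175,.13])
```

```text
10.2 [ 0.43401535 -0.06367256  0.16996947] 0.03818572770480843 (np.float64(3.081600388628918), np.float64(-0.9999966011166742)) [ 1.61220093 -0.39068447  0.83518397]
shift [-124.1 -246.9   39.5] turn None
```

Call:
move_arm --moves "0.45 -20 -40 0 0 0 0;0.45 -37 -75 0 0 0 0;0.45 -55 -110 0 0 0 0;0.45 -73 -145 0 0 0 0;0.45 -90 -180 0 0 0 0"

```text
time_s: 10.62
tool_pos: [0.5159, -0.2517, 0.1726]
ee_rot: [0.094, 3.136, -0.004]
force: [-0.1, 0.8, 0.4]
width: 0.0385
grip_force: 0.0
```

Call:
move_arm --moves "0.45 -17 -34 0 0 0 0;0.45 -34 -67 0 0 0 0;0.45 -34 -67 20 0 0 0;0.45 -34 -67 40 0 0 0;0.45 -34 -67 40 0 0 0"

```text
time_s: 11.03
tool_pos: [0.543, -0.318, 0.1272]
ee_rot: [-0.096, -3.137, -0.004]
force: [-0.6, 0.7, -0.4]
width: 0.0384
grip_force: 0.0
```

Call:
move_arm --moves "0.45 0 0 20 0 0 0;0.45 0 0 37 0 0 0;0.45 0 0 37 0 0 0;0 0 0 37 0 0 0;0 0 0 37 0 0 0"

```text
time_s: 11.45
tool_pos: [0.5451, -0.3183, 0.0949]
ee_rot: [0.093, 3.137, -0.003]
force: [0.4, -0.7, 1.2]
width: 0.0155
grip_force: 11.2
```

Call:
move_arm --moves "0 0 0 0 0 0 0;0 0 0 0 0 0 0;0 0 0 0 0 0 0"

```text
time_s: 11.7
tool_pos: [0.5452, -0.3185, 0.0949]
ee_rot: [0.094, 3.137, -0.003]
force: [-0.1, 0.5, 6.5]
width: 0.0132
grip_force: 58.8
```

Call:
move_arm --moves "0 0 0 -10 0 0 0;0 0 0 -25 0 0 0;0 0 0 -50 0 0 0;0 0 0 -85 0 0 0;0 0 0 -85 0 0 0"

```text
time_s: 12.12
tool_pos: [0.5471, -0.32, 0.186]
ee_rot: [0.094, 3.13, -0.011]
force: [1.9, -0.9, 1.8]
width: 0.0134
grip_force: 58.5
```

Run:
```python
from ports import *
a,P,z,h=look('w5.png'); inserts(a,P,z,h)
p,d,K,T=snap('side')
Q=cloud(d,K,T); v,u=np.indices(d.shape); m=(u>240)&(u<302)&(v>225)&(v<290)&(Q[...,2]>.055)&(Q[...,2]<.07)&(Q[...,0]<.5); print(m.sum(),cv2.minEnclosingCircle(Q[m][:,:2].astype(np.float32)))
cv2.imwrite('pics/c3.png',np.hstack([a[0][200:420,180:470],cv2.resize(p[190:360,230:400],(220,220))]))
go([.436,-.064,.17])
```

```text
t 12.1167 tcp [ 0.5471 -0.32    0.186 ] yaw (np.float64(3.0818805950903267), np.float64(-0.9999220443018612)) w 0.013384163294156422
red 2188 0.0693 [array([ 553.7, -158.6]), array([33.3, 34. ]), np.float64(70.9)]
blue 1344 0.0697 [array([ 548.8, -238.3]), array([32.4, 34.3]), np.float64(75.7)]
yellow 2002 0.0692 [array([ 544. , -317.7]), array([32.1, 34.6]), np.float64(67.1)]
170 ((0.4365156888961792, -0.06448857486248016), 0.039482392370700836)
shift [124.  247.6   9.2] turn None
```

View pics/c3.png

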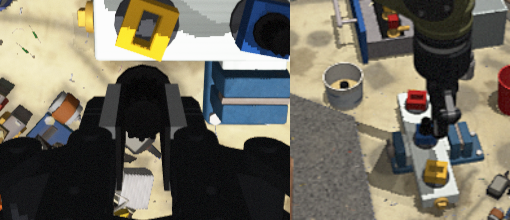

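The yellow plug is in the grip and its port's slot is open. The right half shows the red plug lying in the tub. On to the tub again.

Call:
move_arm --moves "0 20 40 0 0 0 0;0 37 75 0 0 0 0;0 55 110 0 0 0 0;0 73 145 0 0 0 0;0 90 180 0 0 0 0"

```text
time_s: 12.63
tool_pos: [0.4627, -0.1309, 0.1753]
ee_rot: [-0.095, -3.137, -0.002]
force: [0.1, 0.4, 0.6]
width: 0.0129
grip_force: 58.6
```

Call:
move_arm --moves "0 17 34 0 0 0 0;0 34 68 0 0 0 0;0 34 68 0 0 0 0;0 34 68 35 0 0 0;0 34 68 70 0 0 0"

```text
time_s: 13.05
tool_pos: [0.4363, -0.0627, 0.1082]
ee_rot: [0.091, 3.135, -0.002]
force: [-0.1, -0.2, -0.9]
width: 0.0133
grip_force: 58.7
```

Call:
move_arm --moves "0 0 0 29 0 0 0;0 0 0 29 0 0 0;0.35 0 0 29 0 0 0;0.35 0 0 29 0 0 0;0.35 0 0 29 0 0 0"

```text
time_s: 13.47
tool_pos: [0.4358, -0.0632, 0.0793]
ee_rot: [0.094, 3.139, -0.001]
force: [-0.1, -0.4, 0.3]
width: 0.0298
grip_force: 0.0
```

Call:
move_arm --moves "0.35 0 0 -20 0 0 0;0.35 0 0 -50 0 0 0;0.45 0 0 -90 0 0 0;0.45 0 0 -90 0 0 0"

```text
time_s: 13.8
tool_pos: [0.44, -0.0642, 0.178]
ee_rot: [0.093, 3.124, -0.006]
force: [1.3, -0.7, 1.5]
width: 0.0382
grip_force: 0.0
```

Run:
```python
from ports import *
s=get_state(); print(s['time_s'],s['tool_pos'],s['width'],yaw(),s['force'])
go([.5655,.126,.17],np.pi-.023)
```

```text
13.8 [ 0.43997076 -0.06424792  0.17802891] 0.03820525169554588 (np.float64(3.08178566785624), np.float64(-0.9998662408154204)) [ 1.31437055 -0.74069718  1.51785594]
shift [-113.8  197.4    9.2] turn [-0.004  0.016 -0.037]
```

Call:
move_arm --moves "0.5 -23 40 0 0 0 0;0.5 -46 79 0 0 0 -0.037;0.5 -69 118 0 0 0 -0.037;0.5 -93 157 0 0 0 -0.037;0.5 -117 197 0 0 0 -0.037"

```text
time_s: 14.22
tool_pos: [0.5535, 0.1115, 0.17]
ee_rot: [0.036, 3.138, 0.0]
force: [0.2, -0.2, 0.3]
width: 0.0427
grip_force: 0.0
```

Call:
move_arm --moves "0.5 0 0 0 0 0 0;0.5 0 0 0 0 0 0;0.5 0 0 0 0 0 0"

```text
time_s: 14.47
tool_pos: [0.552, 0.1096, 0.1689]
ee_rot: [0.035, 3.141, -0.0]
force: [-0.5, -0.5, -0.1]
width: 0.0428
grip_force: 0.0
```

```bash
cat > elb.py <<'E'
from ports import *
def heads(f):
    a,P,z,h=look(f)
    for nm,lo,hi in (('red',0,8),('yellow',20,34)):
        m=(h[...,0]>=lo)&(h[...,0]<=hi)&(h[...,1]>110)&(abs(z-.076)<.004)&(P[...,1]>0)
        if m.sum()<80: continue
        q=P[m]; r=cv2.minAreaRect(q[:,:2].astype(np.float32)*1000); print(nm,m.sum(),np.median(q[:,2]).round(4),[np.round(x,1) for x in r])
    return a
E
python3 - <<'E'
from elb import *
heads('w6.png'); go([.5655,.126,.066],np.pi-.023)
E
```

```text
t 14.4667 tcp [0.552  0.1096 0.1689] yaw (np.float64(3.119375842681109), np.float64(-0.9999995726726784)) w 0.04282720035511769
red 1068 0.0759 [array([562.1,  65.5]), array([20.3, 19.7]), np.float64(87.3)]
yellow 1071 0.0759 [array([564.6, 125.3]), array([19.9, 20.2]), np.float64(89.0)]
shift [-13.4  17.2 102.8] turn [-0.     0.001 -0.   ]
```

Call:
move_arm --moves "0.5 -12 16 0 0 0 0;0.5 -12 16 35 0 0 0;0.5 -12 16 65 0 0 0;0.5 -12 16 65 0 0 0"

```text
time_s: 14.85
tool_pos: [0.5594, 0.1236, 0.0974]
ee_rot: [-0.038, -3.131, 0.003]
force: [-1.0, -0.6, -1.7]
width: 0.0429
grip_force: 0.0
```

Call:
move_arm --moves "0.5 0 0 20 0 0 0;0.5 0 0 40 0 0 0;0.5 0 0 40 0 0 0;0 0 0 40 0 0 0;0 0 0 40 0 0 0"

```text
time_s: 15.27
tool_pos: [0.5651, 0.1249, 0.0655]
ee_rot: [0.037, 3.139, 0.0]
force: [-0.4, 0.3, 3.0]
width: 0.0199
grip_force: 17.3
```

Call:
move_arm --moves "0 0 0 0 0 0 0;0 0 0 0 0 0 0;0 0 0 0 0 0 0"

```text
time_s: 15.52
tool_pos: [0.5655, 0.1253, 0.0656]
ee_rot: [0.036, 3.138, -0.0]
force: [-0.8, -1.2, 5.7]
width: 0.0188
grip_force: 60.1
```

Run:
```python
from ports import *
s=get_state(); print(s['time_s'],s['tool_pos'],s['width'],yaw(),s['force'],s['grip_force'])
```

```text
15.5167 [0.56546541 0.12532449 0.0655553 ] 0.018759842881020363 (np.float64(3.1188693582423666), np.float64(-0.9999950468185187)) [-0.77567446 -1.23746986  5.65955665] 60.13207197189331
```

Call:
move_arm --moves "0 0 0 -15 0 0 0;0 0 0 -35 0 0 0;0 0 0 -70 0 0 0;0 0 0 -105 0 0 0;0 0 0 -105 0 0 0"

```text
time_s: 15.93
tool_pos: [0.5686, 0.1261, 0.1773]
ee_rot: [0.035, 3.127, 0.003]
force: [1.5, -0.1, 0.7]
width: 0.0192
grip_force: 59.3
```

Call:
move_arm --moves "0 1 -37 0 0 0 0;0 2 -74 0 0 0 0;0 3 -111 0 0 0 0;0 4 -148 0 0 0 0;0 5 -185 0 0 0 0"

```text
time_s: 16.35
tool_pos: [0.5546, -0.0608, 0.1685]
ee_rot: [0.035, 3.141, 0.0]
force: [-0.3, 0.2, -0.4]
width: 0.0192
grip_force: 59.3
```

Call:
move_arm --moves "0 1 -37 0 0 0 0;0 2 -74 0 0 0 0;0 3 -111 0 0 0 0;0 4 -148 0 0 0 0;0 5 -185 0 0 0 0"

```text
time_s: 16.77
tool_pos: [0.5454, -0.246, 0.1684]
ee_rot: [0.036, 3.141, -0.0]
force: [0.6, -0.4, -0.6]
width: 0.0183
grip_force: 59.3
```

Call:
move_arm --moves "0 1 -37 0 0 0 0;0 2 -73 0 0 0 0;0 2 -73 0 0 0 0.115;0 2 -73 0 0 0 0.23;0 2 -73 0 0 0 0.345"

```text
time_s: 17.18
tool_pos: [0.5418, -0.3181, 0.168]
ee_rot: [-0.586, -3.086, -0.001]
force: [0.7, 1.0, -1.0]
width: 0.019
grip_force: 59.4
```

Call:
move_arm --moves "0 0 0 0 0 0 0.115;0 0 0 0 0 0 0.23;0 0 0 0 0 0 0.345;0 0 0 0 0 0 0.46;0 0 0 0 0 0 0.575"

```text
time_s: 17.6
tool_pos: [0.5421, -0.3171, 0.1682]
ee_rot: [1.434, 2.795, 0.0]
force: [-1.0, -0.3, -1.7]
width: 0.0189
grip_force: 59.4
```

Call:
move_arm --moves "0 0 0 0 0 0 0.115;0 0 0 0 0 0 0.23;0 0 0 0 0 0 0.345;0 0 0 0 0 0 0.46;0 0 0 0 0 0 0.575"

```text
time_s: 18.02
tool_pos: [0.5421, -0.317, 0.1682]
ee_rot: [-2.168, -2.273, -0.0]
force: [-0.1, -0.4, -0.3]
width: 0.0189
grip_force: 59.4
```

Call:
move_arm --moves "0 0 0 0 0 0 0.115;0 0 0 0 0 0 0.23;0 0 0 0 0 0 0.345;0 0 0 0 0 0 0.453;0 0 0 0 0 0 0.453"

```text
time_s: 18.43
tool_pos: [0.5421, -0.3171, 0.1682]
ee_rot: [-2.62, -1.734, -0.0]
force: [0.0, -1.0, -0.7]
width: 0.0191
grip_force: 59.4
```

Run:
```python
from ports import *
a,P,z,h=look('w7.png'); inserts(a,P,z,h); print(get_state()['joint_positions'],get_state()['grip_force'])
p=snap('side')[0]
cv2.imwrite('pics/c4.png',np.hstack([a[0][120:420,150:550],cv2.resize(p[190:360,270:440],(300,300))]))
go([.544,-.3177,.13],np.deg2rad(67.1))
```

```text
t 18.4333 tcp [ 0.5421 -0.3171  0.1682] yaw (np.float64(1.16919864664408), np.float64(-0.9999999880481553)) w 0.019127420957252474
blue 2102 0.0697 [array([ 549.3, -238. ]), array([31.9, 34.2]), np.float64(75.8)]
yellow 1784 0.0691 [array([ 544.6, -317.6]), array([32.6, 34. ]), np.float64(66.5)]
[-6.14786793e-01  1.34558967e-01  1.77151065e+00  1.27573598e-04
  1.23555620e+00 -2.17142913e-01] 59.378507137298584
shift [ 0.2  2.  38.3] turn [ 0.    -0.     0.003]
```

View pics/c4.png

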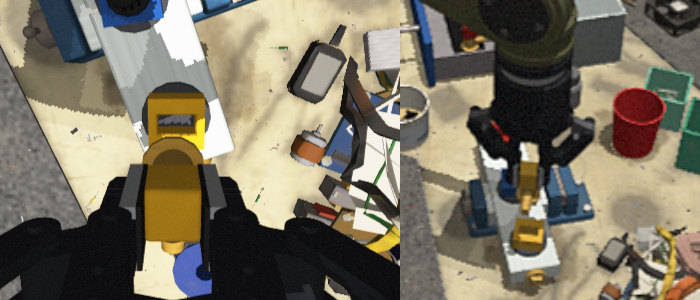

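The yellow elbow is upright in the grip, its outlet toward the image bottom, and the slot at (178,120) lies across as needed. I centre it and lower it.

Call:
move_arm --moves "0 -0.5 2 15 0 0 0;0 -0.5 2 30 0 0 0;0 -0.5 2 40 0 0 0;0 -0.5 2 40 0 0 0;0 -0.5 2 40 0 0 0"

```text
time_s: 18.95
tool_pos: [0.543, -0.318, 0.1267]
ee_rot: [-2.616, -1.735, 0.001]
force: [0.7, -0.3, -0.9]
width: 0.0191
grip_force: 59.4
```

Call:
move_arm --moves "0 0 0 4 0 0 0;0 0 0 8 0 0 0;0 0 0 12 0 0 0;0 0 0 12 0 0 0;0 0 0 12 0 0 0"

```text
time_s: 19.37
tool_pos: [0.5436, -0.3184, 0.1161]
ee_rot: [-2.618, -1.736, 0.0]
force: [-1.0, 0.1, -1.1]
width: 0.0189
grip_force: 59.4
```

Run:
```python
from ports import *
s=get_state(); print(s['time_s'],s['tool_pos'],s['width'],yaw(),s['force'],s['moment'],s['grip_force'])
```

```text
19.3667 [ 0.5436092  -0.31835673  0.11614472] 0.018852058852157204 (np.float64(1.17089079889963), np.float64(-0.9999999442288073)) [-1.00287636  0.09356283 -1.14049411] [ 0.01645826  0.01601865 -0.01422652] 59.37969446182251
```

No contact force, so the tang is going in. Down the last 10 mm.

Call:
move_arm --moves "0 0 0 3 0 0 0;0 0 0 6 0 0 0;0 0 0 9 0 0 0;0 0 0 10 0 0 0;0 0 0 10 0 0 0"

```text
time_s: 19.78
tool_pos: [0.5434, -0.3182, 0.1057]
ee_rot: [-2.618, -1.735, 0.001]
force: [-0.3, 0.5, -1.1]
width: 0.0192
grip_force: 59.4
```

Run:
```python
from ports import *
s=get_state(); print(s['time_s'],s['tool_pos'],s['width'],yaw(),s['force'],s['moment'],s['grip_force'])
```

```text
19.7833 [ 0.5434115  -0.31822287  0.10568374] 0.01915100874898319 (np.float64(1.1708604531459952), np.float64(-0.9999994492082672)) [-0.30632063  0.45528037 -1.08239444] [0.03758655 0.02128216 0.00925698] 59.3793511390686
```

Call:
move_arm --moves "0 0 0 0.5 0 0 0.1;0 0 0 0.8 0 0 0.2;0 0 0 1.1 0 0 0.3;0 0 0 1.4 0 0 0.4;0 0 0 1.7 0 0 0.5"

```text
time_s: 20.2
tool_pos: [0.5439, -0.3184, 0.1047]
ee_rot: [2.969, 1.027, 0.001]
force: [-0.2, -0.4, -0.4]
width: 0.0189
grip_force: 59.2
```

```bash
cat > st.py <<'E'
from ports import *
s=get_state(); print(s['time_s'],np.round(s['tool_pos'],4),np.round(s['width'],4),'yaw',yaw()[0].round(3),np.round(s['force'],1),np.round(s['moment'],3),s['grip_force'])
E
python3 st.py
```

```text
20.2 [ 0.5439 -0.3184  0.1047] 0.0189 yaw 0.666 [-0.2 -0.4 -0.4] [ 0.129 -0.053  0.1  ] 59.22799229621887
```

Call:
move_arm --moves "0 0 0 0.3 0 0 0.1;0 0 0 0.6 0 0 0.2;0 0 0 0.9 0 0 0.3;0 0 0 1.2 0 0 0.4;0 0 0 1.2 0 0 0.4"

```text
time_s: 20.62
tool_pos: [0.5438, -0.3183, 0.1035]
ee_rot: [-3.113, -0.422, -0.0]
force: [0.8, 1.2, -0.6]
width: 0.0188
grip_force: 59.4
```

```bash
python3 st.py
```

```text
20.6167 [ 0.5438 -0.3183  0.1035] 0.0188 yaw 0.269 [ 0.8  1.2 -0.6] [ 0.133 -0.092  0.034] 59.39317345619202
```

Call:
move_arm --moves "0 0 0 0.3 0 0 0.08;0 0 0 0.5 0 0 0.16;0 0 0 0.8 0 0 0.25;0 0 0 1 0 0 0.331;0 0 0 1 0 0 0.331"

```text
time_s: 21.03
tool_pos: [0.5438, -0.3183, 0.1028]
ee_rot: [-3.14, 0.092, -0.0]
force: [-0.3, 0.9, 1.1]
width: 0.0187
grip_force: 59.6
```

```bash
python3 st.py
```

```text
21.0333 [ 0.5438 -0.3183  0.1028] 0.0187 yaw -0.059 [-0.3  0.9  1.1] [0.255 0.054 0.199] 59.59088981151581
```

Call:
move_arm --moves "0.5 0 0 0 0 0 0;0.5 0 0 0 0 0 0;0.5 0 0 0 0 0 0;0.5 0 0 -30 0 0 0;0.5 0 0 -65 0 0 0"

```text
time_s: 21.45
tool_pos: [0.5416, -0.3171, 0.164]
ee_rot: [-3.136, 0.093, 0.011]
force: [0.2, -0.3, 0.2]
width: 0.0425
grip_force: 0.0
```

Call:
move_arm --moves "0.5 0 0 0 0 0 0;0.5 0 0 0 0 0 0;0.5 0 0 0 0 0 0"

```text
time_s: 21.7
tool_pos: [0.5437, -0.3185, 0.1677]
ee_rot: [3.14, -0.094, 0.001]
force: [-0.7, -0.4, -0.7]
width: 0.0426
grip_force: 0.0
```

Run:
```python
from ports import *
a,P,z,h=look('w8.png'); inserts(a,P,z,h)
m=(h[...,0]>=18)&(h[...,0]<=36)&(h[...,1]>110)&(z>.1)&(z<.13)
q=P[m]; r=cv2.minAreaRect(q[:,:2].astype(np.float32)*1000); print('head',m.sum(),np.median(q[:,2]).round(4),[np.round(x,1) for x in r])
p,d,K,T=snap('side'); Q=cloud(d,K,T); v,u=np.indices(d.shape); m=(u>240)&(u<302)&(v>225)&(v<290)&(Q[...,2]>.055)&(Q[...,2]<.07)&(Q[...,0]<.5); print(m.sum(),cv2.minEnclosingCircle(Q[m][:,:2].astype(np.float32)))
cv2.imwrite('pics/c5.png',np.hstack([cv2.resize(a[0],(400,300)),cv2.resize(p[200:350,260:410],(300,300))]))
go([.5635,.0665,.17],np.pi-.023)
print('pix expected tip',pix(a[2],a[3],[.544-.034,-.3176+.002,.084]))
```

```text
t 21.7 tcp [ 0.5437 -0.3185  0.1677] yaw (np.float64(-0.05955341611643976), np.float64(-0.9999998029143533)) w 0.04264062782743211
red 2586 0.0692 [array([ 554.3, -158.5]), array([33.5, 35.4]), np.float64(70.3)]
blue 1503 0.0696 [array([ 549.5, -238.4]), array([32.7, 34.8]), np.float64(75.9)]
yellow 1494 0.0668 [array([ 544.6, -318.1]), array([32.3, 34.1]), np.float64(8.5)]
head 1716 0.1121 [array([ 544.7, -318.4]), array([20.1, 20.7]), np.float64(89.2)]
174 ((0.4358513653278351, -0.0642094761133194), 0.039066627621650696)
shift [  -2.5 -385.    -3.7] turn [3.000e-03 2.000e-03 3.105e+00]
pix expected tip [320.7642664  307.48029511]
```

View pics/c5.png

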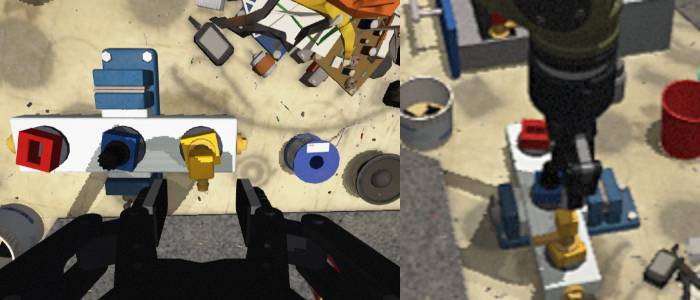

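The yellow elbow sits upright at (200,160) with its outlet straight to the front (image bottom). The tub is unmoved and holds the plugs. Next is the red elbow.

Call:
move_arm --moves "0.5 -1 -38 0 0 0 -0.114;0.5 -1 -77 0 0 0 -0.228;0.5 -2 -116 0 0 0 -0.342;0.5 -2 -154 0 0 0 -0.456;0.5 -2 -193 0 0 0 -0.57"

```text
time_s: 22.22
tool_pos: [0.5522, -0.1239, 0.1657]
ee_rot: [-3.037, -0.8, 0.004]
force: [0.8, 0.7, 0.5]
width: 0.0428
grip_force: 0.0
```

Call:
move_arm --moves "0.5 0 0 0 0 0 -0.119;0.5 0 0 0 0 0 -0.238;0.5 0 0 0 0 0 -0.357;0.5 0 0 0 0 0 -0.476;0.5 0 0 0 0 0 -0.595"

```text
time_s: 22.63
tool_pos: [0.5524, -0.1252, 0.1656]
ee_rot: [-2.667, -1.656, 0.003]
force: [-0.4, -0.2, 0.6]
width: 0.0426
grip_force: 0.0
```

Call:
move_arm --moves "0.5 0 0 0 0 0 -0.119;0.5 0 0 0 0 0 -0.238;0.5 0 0 0 0 0 -0.357;0.5 0 0 0 0 0 -0.476;0.5 0 0 0 0 0 -0.595"

```text
time_s: 23.05
tool_pos: [0.5524, -0.1254, 0.1656]
ee_rot: [-2.064, -2.364, 0.002]
force: [0.5, 0.6, -0.6]
width: 0.0424
grip_force: 0.0
```

Call:
move_arm --moves "0.5 0 0 0 0 0 -0.119;0.5 0 0 0 0 0 -0.238;0.5 0 0 0 0 0 -0.357;0.5 0 0 0 0 0 -0.476;0.5 0 0 0 0 0 -0.595"

```text
time_s: 23.47
tool_pos: [0.5524, -0.1254, 0.1656]
ee_rot: [-1.281, -2.865, 0.0]
force: [-0.8, 0.1, -0.7]
width: 0.043
grip_force: 0.0
```

Call:
move_arm --moves "0.5 0 0 0 0 0 -0.119;0.5 0 0 0 0 0 -0.238;0.5 0 0 0 0 0 -0.357;0.5 0 0 0 0 0 -0.476;0.5 0 0 0 0 0 -0.595"

```text
time_s: 23.88
tool_pos: [0.5524, -0.1254, 0.1656]
ee_rot: [-0.384, -3.115, -0.001]
force: [-0.1, -0.3, -0.1]
width: 0.0424
grip_force: 0.0
```

Run:
```python
from elb import *
look('w9.png');go([.5628,.066,.17],np.pi-.023)
```

```text
t 23.8833 tcp [ 0.5524 -0.1254  0.1656] yaw (np.float64(2.8960320931198553), np.float64(-0.9999952664603798)) w 0.04239681360828375
shift [ 35.8 188.3  -4.2] turn [ 0.001 -0.003 -0.219]
```

Call:
move_arm --moves "0.5 7 37 0 0 0 -0.1;0.5 14 75 0 0 0 -0.219;0.5 21 113 0 0 0 -0.219;0.5 28 151 0 0 0 -0.219;0.5 36 188 0 0 0 -0.219"

```text
time_s: 24.35
tool_pos: [0.5645, 0.067, 0.1662]
ee_rot: [-0.056, -3.139, 0.0]
force: [1.3, 0.7, 0.7]
width: 0.0429
grip_force: 0.0
```

Call:
move_arm --moves "0.5 0 0 0 0 0 0;0.5 0 0 0 0 0 0;0.5 0 0 0 0 0 0;0.5 0 0 0 0 0 0"

```text
time_s: 24.68
tool_pos: [0.565, 0.0644, 0.1667]
ee_rot: [-0.054, -3.14, 0.001]
force: [-0.9, -0.4, 0.7]
width: 0.0424
grip_force: 0.0
```

Run:
```python
from elb import *
heads('w10.png');go([.5628,.066,.066],np.pi-.023)
```

```text
t 24.6833 tcp [0.565  0.0644 0.1667] yaw (np.float64(3.106919225830138), np.float64(-0.9999992704298084)) w 0.04241818609985419
red 1123 0.0759 [array([561.2,  65.6]), array([19.8, 20.4]), np.float64(87.5)]
shift [  2.3   1.8 100.9] turn [-0.    -0.001 -0.012]
```

Call:
move_arm --moves "0.5 3 1 0 0 0 -0.01;0.5 3 1 35 0 0 -0.01;0.5 3 1 65 0 0 -0.01;0.5 3 1 65 0 0 -0.01"

```text
time_s: 25.07
tool_pos: [0.5576, 0.0654, 0.096]
ee_rot: [-0.038, -3.13, 0.001]
force: [-1.9, -1.2, -1.2]
width: 0.043
grip_force: 0.0
```

Call:
move_arm --moves "0.5 0 0 20 0 0 0;0.5 0 0 36 0 0 0;0.5 0 0 36 0 0 0;0 0 0 36 0 0 0;0 0 0 36 0 0 0"

```text
time_s: 25.48
tool_pos: [0.5634, 0.0661, 0.0683]
ee_rot: [0.037, 3.139, -0.0]
force: [0.2, -0.6, -1.3]
width: 0.0192
grip_force: 15.5
```

Call:
move_arm --moves "0 0 0 0 0 0 0;0 0 0 0 0 0 0;0 0 0 0 0 0 0"

```text
time_s: 25.73
tool_pos: [0.5635, 0.0663, 0.0683]
ee_rot: [0.036, 3.138, -0.0]
force: [-0.5, -1.2, 5.3]
width: 0.0187
grip_force: 60.4
```

```bash
python3 st.py; python3 -c "
from h import *
go([.554,-.1583,.17],np.deg2rad(70.7))"
```

```text
25.7333 [0.5635 0.0663 0.0683] 0.0187 yaw 3.119 [-0.5 -1.2  5.3] [-0.116  0.076  0.023] 60.39080858230591
shift [   4.1 -224.8 -101.7] turn [0.003 0.002 1.885]
```

Call:
move_arm --moves "0 0 0 -15 0 0 0;0 0 0 -35 0 0 0;0 0 0 -70 0 0 0;0 0 0 -103 0 0 0;0 0 0 -103 0 0 0"

```text
time_s: 26.15
tool_pos: [0.5666, 0.0667, 0.178]
ee_rot: [0.035, 3.128, 0.001]
force: [1.5, 0.3, -0.0]
width: 0.019
grip_force: 59.9
```

Call:
move_arm --moves "0 1 -38 0 0 0 0;0 2 -76 0 0 0 0;0 3 -114 0 0 0 0;0 4 -152 0 0 0 0;0 4 -190 0 0 0 0"

```text
time_s: 26.57
tool_pos: [0.5534, -0.1247, 0.1692]
ee_rot: [-0.035, -3.141, -0.0]
force: [1.1, 0.3, -0.7]
width: 0.0188
grip_force: 59.9
```

Call:
move_arm --moves "0 1 -36 0 0 0 0;0 1 -36 0 0 0 0.115;0 1 -36 0 0 0 0.23;0 1 -36 0 0 0 0.345;0 1 -36 0 0 0 0.46"

```text
time_s: 26.98
tool_pos: [0.5518, -0.1597, 0.1689]
ee_rot: [-0.761, -3.047, -0.0]
force: [0.1, 0.1, -1.0]
width: 0.0186
grip_force: 59.8
```

Call:
move_arm --moves "0 0 0 0 0 0 0.115;0 0 0 0 0 0 0.23;0 0 0 0 0 0 0.345;0 0 0 0 0 0 0.46;0 0 0 0 0 0 0.575"

```text
time_s: 27.4
tool_pos: [0.5519, -0.1592, 0.169]
ee_rot: [-1.593, -2.707, -0.0]
force: [0.4, 0.7, -1.5]
width: 0.0187
grip_force: 59.8
```

Call:
move_arm --moves "0 0 0 0 0 0 0.115;0 0 0 0 0 0 0.23;0 0 0 0 0 0 0.345;0 0 0 0 0 0 0.46;0 0 0 0 0 0 0.575"

```text
time_s: 27.82
tool_pos: [0.5519, -0.1592, 0.169]
ee_rot: [-2.295, -2.145, 0.0]
force: [-0.3, -0.0, -1.2]
width: 0.0189
grip_force: 59.8
```

Call:
move_arm --moves "0 0 0 0 0 0 0.115;0 0 0 0 0 0 0.23;0 0 0 0 0 0 0.275;0 0 0 0 0 0 0.275"

```text
time_s: 28.15
tool_pos: [0.552, -0.1592, 0.169]
ee_rot: [-2.563, -1.816, 0.0]
force: [-0.7, -0.3, -0.8]
width: 0.0189
grip_force: 59.8
```

Run:
```python
from ports import *
a,P,z,h=look('w11.png'); inserts(a,P,z,h); print(get_state()['grip_force'])
go([.5534,-.160,.13],np.deg2rad(70.7))
cv2.imwrite('pics/c6.png',a[0][120:480,150:550])
```

```text
t 28.15 tcp [ 0.552  -0.1592  0.169 ] yaw (np.float64(1.2332427514334336), np.float64(-0.9999998618312356)) w 0.01888304493343655
red 1587 0.0693 [array([ 554.5, -157.9]), array([32.5, 33.9]), np.float64(70.2)]
blue 221 0.0697 [array([ 535.3, -241. ]), array([19.2,  7.6]), np.float64(78.5)]
59.829495549201965
shift [-0.3  1.6 39.1] turn [-0.    -0.     0.001]
```

View pics/c6.png

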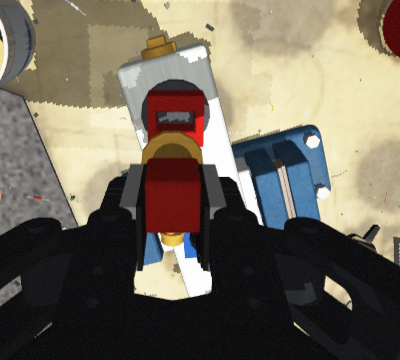

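The red elbow is held over its slot at (177,118), lined up the same way as the yellow one was.

Call:
move_arm --moves "0 -0.5 1.7 15 0 0 0;0 -0.5 1.7 30 0 0 0;0 -0.5 1.7 40 0 0 0;0 -0.5 1.7 40 0 0 0;0 -0.5 1.7 40 0 0 0"

```text
time_s: 28.62
tool_pos: [0.5531, -0.1601, 0.1286]
ee_rot: [-2.561, -1.817, 0.002]
force: [0.5, -0.2, 0.0]
width: 0.0191
grip_force: 59.8
```

Call:
move_arm --moves "0 0 0 4 0 0 0;0 0 0 8 0 0 0;0 0 0 12 0 0 0;0 0 0 12 0 0 0;0 0 0 12 0 0 0"

```text
time_s: 29.03
tool_pos: [0.5535, -0.1603, 0.1172]
ee_rot: [-2.562, -1.817, 0.0]
force: [0.4, -1.2, 0.0]
width: 0.0189
grip_force: 59.8
```

```bash
python3 st.py
```

```text
29.0333 [ 0.5535 -0.1603  0.1172] 0.0189 yaw 1.234 [ 0.4 -1.2  0. ] [-0.038  0.033  0.013] 59.8351925611496
```

Call:
move_arm --moves "0 0 0 3 0 0 0;0 0 0 6 0 0 0;0 0 0 9 0 0 0;0 0 0 9 0 0 0;0 0 0 9 0 0 0"

```text
time_s: 29.45
tool_pos: [0.5535, -0.1604, 0.1082]
ee_rot: [-2.562, -1.817, 0.0]
force: [-0.4, 0.5, -1.1]
width: 0.0193
grip_force: 59.8
```

```bash
python3 st.py
```

```text
29.45 [ 0.5535 -0.1604  0.1082] 0.0193 yaw 1.234 [-0.4  0.5 -1.1] [ 0.052 -0.024  0.017] 59.808306097984314
```

Call:
move_arm --moves "0 0 0 0.5 0 0 0.1;0 0 0 0.8 0 0 0.2;0 0 0 1.1 0 0 0.3;0 0 0 1.4 0 0 0.4;0 0 0 1.7 0 0 0.5"

```text
time_s: 29.87
tool_pos: [0.5532, -0.1602, 0.1067]
ee_rot: [-2.934, -1.12, 0.002]
force: [-0.4, -0.1, 1.2]
width: 0.0188
grip_force: 60.0
```

```bash
python3 st.py
```

```text
29.8667 [ 0.5532 -0.1602  0.1067] 0.0188 yaw 0.729 [-0.4 -0.1  1.2] [0.155 0.34  0.135] 60.015862584114075
```

Call:
move_arm --moves "0 0 0 0.3 0 0 0.1;0 0 0 0.6 0 0 0.2;0 0 0 0.9 0 0 0.3;0 0 0 1.2 0 0 0.4;0 0 0 1.4 0 0 0.5"

```text
time_s: 30.28
tool_pos: [0.5527, -0.1597, 0.1052]
ee_rot: [-3.119, -0.359, 0.004]
force: [-1.8, 2.7, 0.7]
width: 0.0188
grip_force: 60.1
```

```bash
python3 st.py
```

```text
30.2833 [ 0.5527 -0.1597  0.1052] 0.0188 yaw 0.229 [-1.8  2.7  0.7] [0.445 0.646 0.035] 60.12829542160034
```

Call:
move_arm --moves "0 0 -0.5 0.2 0 0 0.1;0 0 -1 0.5 0 0 0.2;0 0 -1.5 0.9 0 0 0.291;0 0 -1.5 0.9 0 0 0.291;0 0 -1.5 0.9 0 0 0.291"

```text
time_s: 30.7
tool_pos: [0.5526, -0.159, 0.1046]
ee_rot: [3.14, -0.086, -0.003]
force: [-5.0, 0.6, 3.7]
width: 0.0187
grip_force: 60.3
```

```bash
python3 st.py
```

```text
30.7 [ 0.5526 -0.159   0.1046] 0.0187 yaw -0.055 [-5.   0.6  3.7] [0.038 0.906 0.087] 60.339120626449585
```

Call:
move_arm --moves "0.5 0 0 0 0 0 0;0.5 0 0 0 0 0 0;0.5 0 0 0 0 0 0;0.5 0 0 -30 0 0 0;0.5 0 0 -65 0 0 0"

```text
time_s: 31.12
tool_pos: [0.5512, -0.158, 0.1664]
ee_rot: [-3.138, 0.089, 0.01]
force: [0.6, -0.4, 1.1]
width: 0.043
grip_force: 0.0
```

Call:
move_arm --moves "0.5 0 0 0 0 0 0;0.5 0 0 0 0 0 0;0.5 0 0 0 0 0 0"

```text
time_s: 31.37
tool_pos: [0.5534, -0.1589, 0.1694]
ee_rot: [3.14, -0.089, 0.001]
force: [-0.7, 0.1, -0.5]
width: 0.0427
grip_force: 0.0
```

Run:
```python
from ports import *
a,P,z,h=look('w12.png'); inserts(a,P,z,h)
for nm,lo,hi in(('r',0,8),('y',18,36)):
  m=(h[...,0]>=lo)&(h[...,0]<=hi)&(h[...,1]>110)&(z>.105)&(z<.12)
  q=P[m]; r=cv2.minAreaRect(q[:,:2].astype(np.float32)*1000); print('head',nm,m.sum(),np.median(q[:,2]).round(4),[np.round(x,1) for x in r])
p,d,K,T=snap('side'); Q=cloud(d,K,T); v,u=np.indices(d.shape); m=(u>240)&(u<302)&(v>225)&(v<290)&(Q[...,2]>.055)&(Q[...,2]<.07)&(Q[...,0]<.5); print(m.sum(),cv2.minEnclosingCircle(Q[m][:,:2].astype(np.float32)))
cv2.imwrite('pics/c7.png',np.hstack([cv2.resize(a[0],(480,360)),cv2.resize(p[170:350,230:390],(320,360))]))
go([.4585,.127,.17],np.pi/2-.023)
```

```text
t 31.3667 tcp [ 0.5534 -0.1589  0.1694] yaw (np.float64(-0.05692269911025204), np.float64(-0.9999997356625736)) w 0.04266122844915061
red 1006 0.0663 [array([ 554.7, -158.3]), array([32.4, 33.9]), np.float64(8.7)]
blue 1481 0.0695 [array([ 549.8, -237.9]), array([32.7, 34.4]), np.float64(75.5)]
yellow 1593 0.0669 [array([ 544.7, -317.5]), array([32.7, 34.8]), np.float64(8.8)]
head r 1475 0.1122 [array([ 554.8, -158.6]), array([19.6, 20.7]), np.float64(88.7)]
head y 1073 0.1115 [array([ 545.1, -312.8]), array([13. , 20.5]), np.float64(84.6)]
187 ((0.43830206990242004, -0.06990278512239456), 0.039681147783994675)
shift [-110.1 -279.8   -1.7] turn [-3.000e-03  1.000e-03 -1.605e+00]
```

View pics/c7.png

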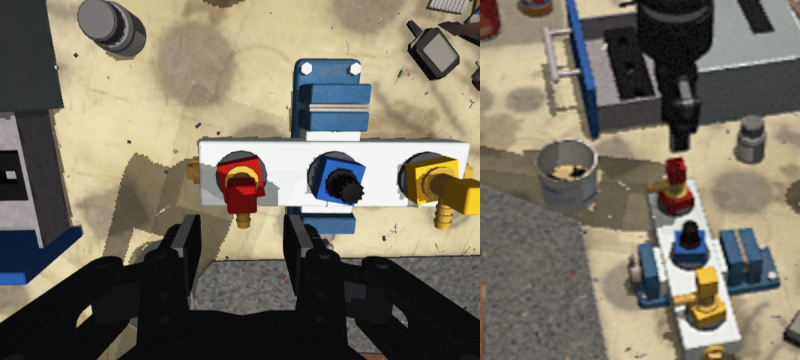

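Both elbows stand upright with their outlets over the lines to the front (red (243,200), yellow (440,195) in the left half). The tub is upright with both plugs inside. Now I shut the drawer by the handle.

Call:
move_arm --moves "0.25 -14 -35 0 0 0 0;0.25 -28 -70 0 0 0 0;0.25 -42 -105 0 0 0 0;0.25 -56 -140 0 0 0 0;0.25 -70 -175 0 0 0 0"

```text
time_s: 31.88
tool_pos: [0.4917, 0.0212, 0.1677]
ee_rot: [-3.14, 0.091, 0.004]
force: [1.2, 0.4, 0.6]
width: 0.0215
grip_force: 0.0
```

Call:
move_arm --moves "0.25 -14 -35 0 0 0 0;0.25 -28 -70 0 0 0 0;0.25 -40 -105 0 0 0 0;0.25 -40 -105 0 0 0 -0.115;0.25 -40 -105 0 0 0 -0.23"

```text
time_s: 32.3
tool_pos: [0.4578, 0.1288, 0.1678]
ee_rot: [3.128, 0.287, -0.004]
force: [0.8, 0.3, 0.4]
width: 0.0213
grip_force: 0.0
```

Call:
move_arm --moves "0.25 0 0 0 0 0 -0.115;0.25 0 0 0 0 0 -0.23;0.25 0 0 0 0 0 -0.345;0.25 0 0 0 0 0 -0.46;0.25 0 0 0 0 0 -0.575"

```text
time_s: 32.72
tool_pos: [0.4585, 0.1268, 0.1677]
ee_rot: [-2.92, -1.156, 0.004]
force: [0.2, -0.1, -0.2]
width: 0.0214
grip_force: 0.0
```

Call:
move_arm --moves "0.25 0 0 0 0 0 -0.115;0.25 0 0 0 0 0 -0.23;0.25 0 0 0 0 0 -0.345;0.25 0 0 0 0 0 -0.46;0.25 0 0 0 0 0 -0.575"

```text
time_s: 33.13
tool_pos: [0.4585, 0.1268, 0.1677]
ee_rot: [-2.472, -1.936, 0.004]
force: [-0.3, -0.1, 0.4]
width: 0.0216
grip_force: 0.0
```

Call:
move_arm --moves "0.25 0 0 0 0 0 -0.115;0.25 0 0 0 0 0 -0.225;0.25 0 0 0 0 0 -0.225;0.25 0 0 0 0 0 -0.225"

```text
time_s: 33.47
tool_pos: [0.4588, 0.1268, 0.1682]
ee_rot: [-2.249, -2.192, 0.003]
force: [-0.3, -0.4, -0.1]
width: 0.0214
grip_force: 0.0
```

Run:
```python
from ports import *
a,P,z,h=look('w13.png')
for x in (P,): 
  m=(z>.068)&(z<.082)&(P[...,0]<.48)&(P[...,0]>.4)&(P[...,1]>.08)&(P[...,1]<.2)
  q=P[m]; print(m.sum(),np.median(q,0),q.min(0),q.max(0))
go([.457,.128,.065],np.pi/2-.023)
```

```text
t 33.4667 tcp [0.4588 0.1268 0.1682] yaw (np.float64(1.5450969558255228), np.float64(-0.9999976630662903)) w 0.021426721538047522
4200 [0.4556996  0.1417662  0.07428222] [0.4468706  0.08001825 0.06823285] [0.47999848 0.19002588 0.07748697]
shift [  1.2  -1.8 103.4] turn [-0.002  0.    -0.003]
```

Call:
move_arm --moves "0.25 0 -3 0 0 0 0;0.25 0 -3 30 0 0 0;0.25 0 -3 60 0 0 0;0.25 0 -3 60 0 0 0"

```text
time_s: 33.85
tool_pos: [0.452, 0.1262, 0.1036]
ee_rot: [-2.244, -2.19, 0.014]
force: [-1.1, -0.1, -1.5]
width: 0.0217
grip_force: 0.0
```

Call:
move_arm --moves "0.25 0 0 20 0 0 0;0.25 0 0 42 0 0 0;0.25 0 0 42 0 0 0;0 0 0 42 0 0 0;0 0 0 42 0 0 0"

```text
time_s: 34.27
tool_pos: [0.4556, 0.1268, 0.0673]
ee_rot: [-2.247, -2.194, 0.003]
force: [-0.3, -0.2, -9.2]
width: 0.0087
grip_force: 58.3
```

Call:
move_arm --moves "0 0 0 0 0 0 0;0 0 25 0 0 0 0;0 0 50 0 0 0 0;0 0 75 0 0 0 0;0 0 95 0 0 0 0"

```text
time_s: 34.68
tool_pos: [0.5515, 0.123, 0.0672]
ee_rot: [2.246, 2.196, -0.008]
force: [-3.1, -7.6, -3.3]
width: 0.0086
grip_force: 61.1
```

Call:
move_arm --moves "0 0 12 0 0 0 0;0 0 22 0 0 0 0;0 0 24 0 0 0 0;0 0 24 0 0 0 0"

```text
time_s: 35.02
tool_pos: [0.576, 0.122, 0.0672]
ee_rot: [2.246, 2.194, -0.005]
force: [1.6, -7.5, -8.2]
width: 0.0087
grip_force: 60.6
```

```bash
python3 st.py
```

```text
35.0167 [0.576  0.122  0.0672] 0.0087 yaw 1.547 [ 1.6 -7.5 -8.2] [-1.238 -0.158 -0.134] 60.61490178108215
```

Call:
move_arm --moves "0.25 0 0 0 0 0 0;0.25 0 0 0 0 0 0;0.25 0 0 -20 0 0 0;0.25 0 0 -60 0 0 0;0.25 0 0 -100 0 0 0"

```text
time_s: 35.43
tool_pos: [0.5749, 0.1245, 0.1689]
ee_rot: [-2.246, -2.195, 0.001]
force: [0.3, 0.5, 0.7]
width: 0.0213
grip_force: 0.0
```

Call:
move_arm --moves "0.25 0 0 -40 0 0 0;0.25 0 0 -80 0 0 0;0.25 0 0 -80 0 0 0;0.25 0 0 -80 0 0 0;0.25 0 0 -80 0 0 0"

```text
time_s: 35.85
tool_pos: [0.5758, 0.1246, 0.2491]
ee_rot: [2.245, 2.195, 0.004]
force: [-0.0, -0.6, -0.3]
width: 0.0211
grip_force: 0.0
```

```bash
python3 st.py
python3 - <<'E'
from h import *
p,d,K,T=snap('side','d9.png'); Q=cloud(d,K,T); v,u=np.indices(d.shape); z=Q[...,2]
m=(u>240)&(u<302)&(v>225)&(v<290)&(z>.055)&(z<.07)&(Q[...,0]<.5); print(m.sum(),cv2.minEnclosingCircle(Q[m][:,:2].astype(np.float32)))
m=(u>295)&(u<335)&(v>150)&(v<235)&(z>.058)&(z<.085)&(Q[...,0]<.598); print('bar',np.median(Q[m],0))
for nm,b in dict(lighter=(258,360,306,440),glue=(352,222,380,256),cup=(385,236,424,282),tin=(210,145,245,192)).items():
  m=(u>=b[0])&(u<b[2])&(v>=b[1])&(v<b[3])&(z>.02)&(z<.2); q=Q[m]; zt=np.percentile(q[:,2],98); t=q[q[:,2]>zt-.008]; print(nm,cv2.minEnclosingCircle(t[:,:2].astype(np.float32)))
cv2.imwrite('pics/c8.png',cv2.resize(p[130:370,190:430],(600,600),interpolation=cv2.INTER_CUBIC))
E
```

```text
35.85 [0.5758 0.1246 0.2491] 0.0211 yaw 1.548 [-0.  -0.6 -0.3] [-0.025  0.014 -0.084] 0.0
176 ((0.4396806061267853, -0.06979521363973618), 0.03908748924732208)
bar [0.57533838 0.11284035 0.07398199]
lighter ((0.4043033719062805, -0.45927780866622925), 0.02896197699010372)
glue ((0.6788591146469116, -0.06287488341331482), 0.015778357163071632)
cup ((0.7415491342544556, -0.16608117520809174), 0.03623972460627556)
tin ((0.36335909366607666, 0.3070428669452667), 0.036293018609285355)
```

View pics/c8.png

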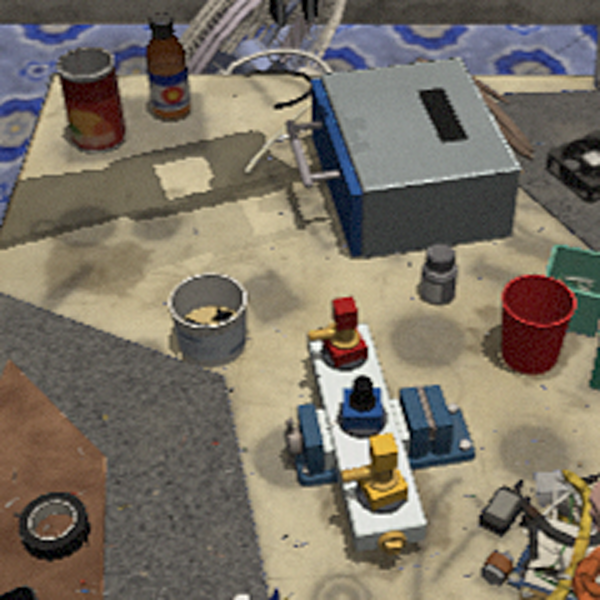

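The drawer is shut, and both elbows are upright with their outlets toward the front. The tub is upright at (208,315), but only one dark object is clear inside. I check it from above.

Call:
move_arm --moves "0.25 -19 -26 0 0 0 0;0.25 -38 -52 0 0 0 0;0.25 -57 -78 0 0 0 0;0.25 -76 -104 0 0 0 0;0.25 -93 -130 0 0 0 0"

```text
time_s: 36.32
tool_pos: [0.4411, 0.0337, 0.245]
ee_rot: [-2.244, -2.194, 0.005]
force: [-0.7, -0.4, 0.1]
width: 0.0215
grip_force: 0.0
```

Call:
move_arm --moves "0.25 -40 0 0 0 0 0;0.25 -60 0 0 0 0 0;0.25 -60 0 0 0 0 0;0.25 -60 0 0 0 0 0"

```text
time_s: 36.65
tool_pos: [0.4411, -0.0263, 0.2458]
ee_rot: [-2.248, -2.191, 0.002]
force: [0.2, -0.3, -0.3]
width: 0.0215
grip_force: 0.0
```

Run:
```python
from ports import *
a,P,z,h=look('w14.png'); u,v=pix(a[2],a[3],[.439,-.07,.03]); print(u,v); u,v=int(u),int(v)
cv2.imwrite('pics/c9.png',cv2.resize(a[0][max(0,v-90):v+90,max(0,u-100):u+100],None,fx=3,fy=3))
```

```text
t 36.65 tcp [ 0.4411 -0.0263  0.2458] yaw (np.float64(1.545445047098761), np.float64(-0.9999956496354008)) w 0.021509521574417705
321.47558355413116 254.02787152895758
```

View pics/c9.png

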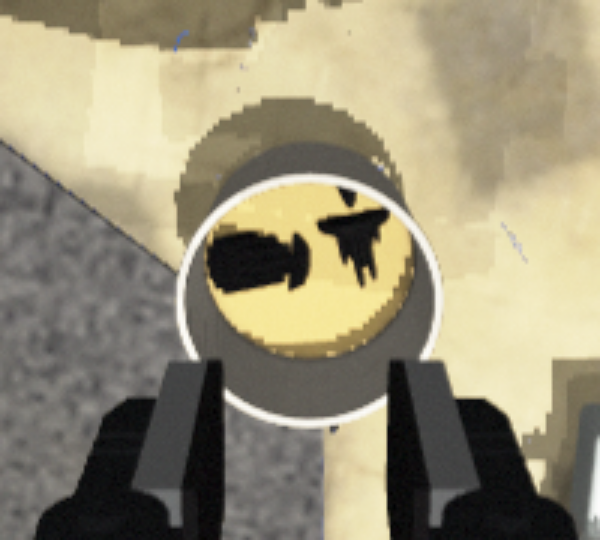

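Both plugs lie in the upright tub, at (255,262) and (355,235). I hand the job in.

```bash
python3 -c "
from h import *
print(order.job_done())"
```

```text
the job is handed in; nothing more can be done
None
```

The job is handed in after about 37 s of robot time: the drawer held a red and a yellow elbow, and both are screwed tight with their outlets over the lines, their plugs are in the upright tub, the drawer is shut, and the bystanders measured within about 3 mm of where they started; no verdict came back.

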